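# Pin the cassette clamp shut for a reading

### The job

Get the cassette reader ready and take the reading: first raise its folded-down display to about 60 degrees from flat and leave it there, then close the clamp's hinged upper half down onto the test cassette, and then take the round-headed locking pin from the rack and push it down through both clamp halves until its head presses the upper half fully shut. The sprung cassette bed lifts the clamp open again whenever it is not pressed, so finish while still holding the pin pressed down, with the clamp fully shut, and do not let go; leave the square-headed plug and the other things on the counter where they are.

Things in the scene. Friction and masses are not known exactly. Their poses are not given: they have to be found in the camera images.
- reader: test-cassette reader fixed to the counter: white slab 200 (x) x 340 (y) x 20 mm, origin under its centre; at yaw 0 x points away from the robot, y left, z up. Left (centre y = +80): clamp, its fixed lower half an aluminium plate 150 (x) x 110 (y), top face at z = 50. Right (centre y = -90): folding display over a housing with its top at z = 48 and front face at x = -6
- clamp_lid (a joint): opening angle of the clamp's upper half (rad): 0 fully shut, growing as its front edge swings up. It starts standing open; hinge friction (0.12 N m) keeps it at any angle. Closed down on the cassette it springs back to about 0.05 when not pressed; pressing it fully shut at the pin hole takes about 6 N. It can be pushed down on its outer face by closed fingers
- clamp_hinge (a point): middle of the clamp's hinge axis, at reader (72, 80, 51) mm; the axis runs along the reader's y. The upper half is an aluminium plate 12 mm thick, 110 mm wide, 0.15 kg, reaching to 147 mm from the axis; its underside lies in the axis plane, so when shut its top face is 63 mm above the counter
- lid_hole (a point): centre of the upper mouth of the 12.5 mm round hole through the clamp's upper half, on its outer (top) face, 130 mm from the hinge axis; z is normal to that face
- base_hole (a point): centre of the mouth of the 12 mm round hole in the clamp's lower half, at reader (-58, 80, 50) mm, 30 mm deep, straight down. With the clamp shut the two holes are in line
- cassette_mid (a point): centre of the white test cassette, 20 x 70 x 8 mm, lying loose in the recess of the clamp's lower half on a sprung bed; it stands 4 mm proud of the lower half and sinks 3 mm as the clamp shuts
- display (a joint): angle of the folding display (rad): 0 lying flat, growing as its front edge swings up; wanted 1.05 (60 degrees). Stiff hinge (0.25 N m friction): it stays where it is left; about 3 N lifts it at the tab. Panel 105 mm deep from the hinge axis, 120 mm wide, 12 mm thick
- display_hinge (a point): middle of the display's hinge axis, at reader (72, -90, 51) mm. The axis runs along the reader's y
- display_tab (a point): grasp point on the display's tab: a white tongue 12 mm wide (reader y), 12 mm thick, that sticks out 33 mm from the middle of the panel's front edge. The point lies half-way through its thickness, 125 mm from the hinge axis along the panel and 6 mm off the axis plane towards the panel's outer (top) face. Free space of about 37 mm beneath it when flat, down to the slab
- rack: grey pin rack fixed to the counter, 60 (x) x 140 (y) x 50 mm high, origin at the centre of its underside. Two 12 mm holes in its top at y = -40 and y = +40 mm hold the locking pin and the plug, either way round
- pin_grip (a point): centre of the locking pin's round head, a dark cylinder 20 mm in diameter and 40 mm tall. Below the head is a steel shank 10 mm in diameter and 38 mm long with a tapered end. The pin stands in the rack with its head resting on the rack's top. About 60 g
- pin_tip (a point): lower end of the pin's shank, on its axis, 58 mm below the centre of the head; z points along the pin to its head. Fully home the tip is 25 mm below the mouth of base_hole
- plug_head (a point): centre of the head of the blanking plug, square, 24 x 24 x 16 mm, in the rack's other hole; to be left alone
- jar: clear specimen jar, 54 mm across, 60 mm high; leave alone. Origin under its centre
- slidebox: grey slide box 35 x 70 x 28 mm; leave alone. Origin under its centre
- bottle: white reagent bottle, 60 mm across, 130 mm high; leave alone. Origin under its centre
- mug: white mug, 76 mm across, 90 mm high; leave alone. Origin under its centre
- vial: small amber vial, 28 mm across, 50 mm high; leave alone. Origin under its centre
- spatula: steel spatula 190 mm long lying on the counter; leave alone

How it is judged:
By the outcome, as a careful person would: the job done as asked, in the order asked, and still so for the second after the job is handed in, while the arm keeps its last pose, push and grip.
It also fails if it takes over 72 s, if anything falls off the work surface, if the arm or the gripper's body presses on something with over 40 N, if the wrist force passes 120 N, or if a joint passes its speed limit or range.

### The arm

A 7-joint arm with a two-finger parallel gripper is mounted at the origin on the work surface. World frame = base frame: x ahead of the robot, y to its left, z up, the work surface at z = 0. Lengths are in mm, angles in rad, forces in N, time in s.
With the tool pointing down it reaches from about 400 to 875 mm from the base axis. Payload 4.4 kg.
Tool frame: the origin (TCP) lies midway between the tips of the shut fingers; the grasp point (between the pads) lies behind it (ctrl.grip_point_offset is the x of the grasp point in the tool frame, in mm); x points along the fingers, z is the direction in which the jaws open and shut, and the axes are right-handed (so a half turn about x gives the same grasp; the last joint's range is limited). The gripper opens to 85 mm and grips with 20 to 120 N. Pads are 22 mm wide; open, the fingers measure 114 mm over their backs; the gripper's body (76 mm by 85 mm) begins 54 mm behind the grasp point. The pads swing forward as they close: fully open they stand 13 mm farther back than shut.
Start: joints at [-1.394, 0.628, 0.038, 1.517, -0.027, 0.996, -0.02], TCP at [156.248, 630.956, 199.913] pointing down, gripper open.
Joint ranges: [-3.06, 3.06], [-0.37, 2.12], [-1.25, 1.32], [0.18, 2.47], [-1.1, 4.24], [0.23, 1.98], [-2.94, 2.94]. Speed limits (rad/s): [2.57, 2.57, 3.14, 3.14, 3.14, 3.14, 3.14].

### API

Orientations are given as [roll, pitch, yaw] about the fixed x, y, z axes, in that order (R = Rz(yaw) Ry(pitch) Rx(roll)).
In Python, from cell import status, eyes, ctrl gives the robot as it stands. The module is installed in compiled form; this text tells all that it offers.
- The arm moves only by the tool apply_moves, never from a script. Its argument "targets" is a list of rows, each a list of 3 entries, a list of its own where there are three numbers: the shift along the tool's x, y, z in mm, then the turn about the tool's x in degrees, then the finger opening in mm, from 0 to 85.4. In form: [[[dx, dy, dz], roll, claw], ...]. A call has 1 to 10 rows; each row shifts and turns the pose as measured when the row begins, along the tool's axes as they then stand; what a row does not reach is not made up. A row lasts 1/8 s, in which the tool goes at most 62.5 mm and 10.7 degrees, less where a joint would pass 70% of its speed; a pose out of reach is approached as far as the arm can. A call is refused whole if a number of a shift passes 62.5 or a number of a turn 10.7, either way. A call with a gripper value outside its range is refused whole. The fingers move at their own pace and stop on an object; the grip force is fixed at half the most. Time passes only in rows, so rows that do not move let the fingers close. It gives the time, the measured TCP pose, the force and the opening at its end, in the units of the state.
- status.read_state(): the state, without advancing time (a new reading comes with each control period).
- eyes.get_image(name): name is "side" or "top" or "wrist"; returns (picture, depth): 384x512x3 uint8, blue, green, red; 384x512 float32, mm along the optical axis (not along the pixel's ray), 0 where there is no reading.
- eyes.camera_params(name): a dict with "fx", "fy", "cx", "cy" (pixels), "R" (3x3) and "t" (3): a world point X has camera coordinates R X + t. Camera axes: x right, y down, z forward; pixel columns grow to the right and rows downward; lengths in mm; the calibration is good to about 2 mm. A picture is of the moment at which its call begins: read the wrist's pose just before it. camera_params takes no time and is no camera call; for the wrist camera it gives the pose at the moment of the call.
- ctrl.finish_job(): hands the job in, once; it reports no verdict.
The state is a dict: "clock": time; "qpos": joint angles; "qd": joint speeds; "tau": joint torques, N m; "eef_pos": TCP position; "tool_rot": TCP orientation; "force": force on the tool from outside, world axes, zero at the start; "torque": the same for the moment, N m; "width": finger opening in mm.
Only numpy, scipy, OpenCV 4.12 (cv2) and the standard library are available. Lean on these libraries where they do the work, as an engineer would, in place of code of your own. Each camera call takes 0.05 s, during which the arm holds its last target.

## Working session

There is one attempt and no reset: what is moved stays moved. The work goes in short steps, Python scripts to look and compute and a tool call to move; the robot and the scene stay as the last step left them, time stands still between calls to the robot, and variables do not carry over. Pictures are saved under pics/ and viewed, and the job is handed in when it is done.

Besides the shell and the picture viewer there is one more tool, called after "Call:" in YAML: its name, and indented under it one key for each argument. apply_moves: Moves the arm, as the interface text tells. Its arguments: {"type":"object","properties":{"targets":{"type":"array"}},"required":["targets"]}

```bash
mkdir -p pics; ls
cat > h.py <<'E'
import numpy as np, cv2
from cell import status, eyes, ctrl
from scipy.spatial.transform import Rotation as Ro
def snap(n,tag):
    p=eyes.camera_params(n); im,d=eyes.get_image(n)
    cv2.imwrite(f'pics/{tag}.png',im); np.savez(f'pics/{tag}.npz',d=d,im=im,**{k:np.array(p[k]) for k in p})
def load(tag): return np.load(f'pics/{tag}.npz')
def px(tag,u,v,z=None):
    c=load(tag); R=c['R'];t=c['t']; ray=np.array([(u-c['cx'])/c['fx'],(v-c['cy'])/c['fy'],1.])
    if z is None:
        return R.T@(ray*c['d'][int(v),int(u)]-t)
    o=-R.T@t; w=R.T@ray
    return o+w*(z-o[2])/w[2]
def cloud(tag):
    c=load(tag);d=c['d'];v,u=np.mgrid[:d.shape[0],:d.shape[1]]
    P=np.stack([(u-c['cx'])/c['fx']*d,(v-c['cy'])/c['fy']*d,d],-1)
    W=(P-c['t'])@c['R']; W[d==0]=np.nan; return W
def proj(tag,X):
    c=load(tag);q=c['R']@np.array(X)+c['t'];return c['fx']*q[0]/q[2]+c['cx'],c['fy']*q[1]/q[2]+c['cy']
def big(tag,u0,v0,u1,v1,s):
    im=cv2.imread(f'pics/{tag}.png')[v0:v1,u0:u1]; cv2.imwrite(f'pics/{tag}_c{u0}_{v0}.png',cv2.resize(im,None,fx=s,fy=s,interpolation=cv2.INTER_CUBIC))
def st():
    s=status.read_state(); return s
E
python3 - <<'E'
from h import *
for n in('side','top','wrist'): snap(n,n+'0')
s=st();print({k:np.round(v,3) for k,v in s.items()}, ctrl.grip_point_offset)
a=np.hstack([cv2.imread('pics/top0.png'),])
E
```

```text
pics
{'clock': np.float64(0.15), 'qpos': array([-1.394,  0.629,  0.038,  1.518, -0.027,  0.996, -0.02 ]), 'qd': array([-0.   , -0.003, -0.001, -0.001,  0.001,  0.001, -0.001]), 'tau': array([ 2.0000e-03, -5.6379e+01,  1.2280e+00, -1.9365e+01,  1.1000e-02,
        7.0000e-03,  0.0000e+00]), 'eef_pos': array([156.097, 630.472, 199.213]), 'tool_rot': array([ 3.138,  1.569, -1.818]), 'force': array([ 0.384,  0.255, -0.512]), 'torque': array([ 0.024, -0.005, -0.007]), 'width': np.float64(85.559)} -18.700000000000003
```

View pics/top0.png

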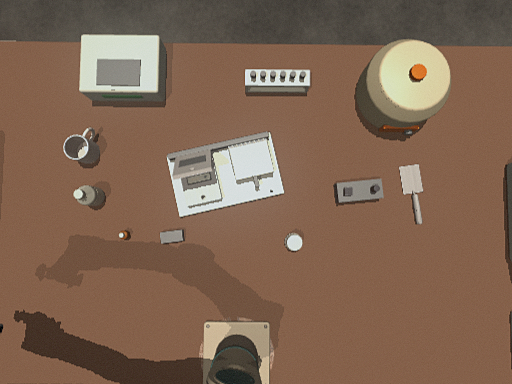

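View pics/side0.png

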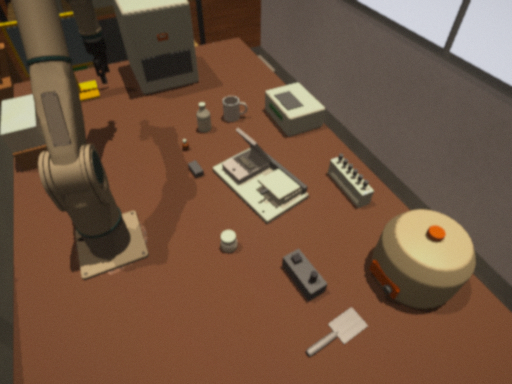

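View pics/wrist0.png

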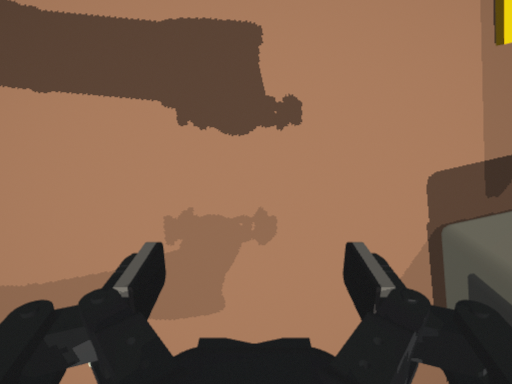

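Run:
```python
from h import *
big('top0',150,120,300,260,5)
big('top0',280,160,440,260,5)
W=cloud('top0')
for u,v in [(300,300),(270,190),(240,205),(371,190),(376,188),(348,191)]: print(u,v,W[v,u].round(1))
# slab mask: points with z 12..26
z=W[...,2]
m=((z>14)&(z<90)).astype(np.uint8); 
n,l,s,c=cv2.connectedComponentsWithStats(m)
for i in range(1,n):
    if s[i,4]>60: print(s[i],np.nanmean(W[l==i],0).round(0))
```

```text
300 300 [ 166.  -197.4    3.2]
270 190 [ 510.9 -100.2   22.7]
240 205 [ 4.635e+02 -5.200e+00 -3.000e-01]
371 190 [ 510.9 -408.3   60.1]
376 188 [ 515.  -414.7   89.7]
348 191 [ 506.7 -335.8   68.1]
[ 83  38  83  63 849] [830. 315.  54.]
[356  67  63  68 701] [ 748. -436.   59.]
[245  69  65  22 962] [ 854. -117.   67.]
[ 63 127  36  36 623] [639. 483.  55.]
[ 166  131  118   86 6157] [559.  32.  41.]
[507 162   5  98 299] [ 479. -858.   23.]
[334 178  50  24 906] [ 512. -371.   51.]
[ 77 185  27  20 250] [487. 438.  63.]
[413 194   9  30 144] [ 456. -566.   18.]
[160 229  24  14 263] [366. 206.  29.]
[119 230  10   9  75] [370. 352.  36.]
[285 233  18  17 247] [ 353. -170.   54.]
[204 321  60  39 478] [53. -0. 40.]
[204 324  18  12  67] [74. 74. 15.]
```

```bash
ls pics
```

```text
side0.npz
side0.png
top0.npz
top0.png
top0_c150_120.png
top0_c280_160.png
wrist0.npz
wrist0.png
```

View pics/top0_c150_120.png

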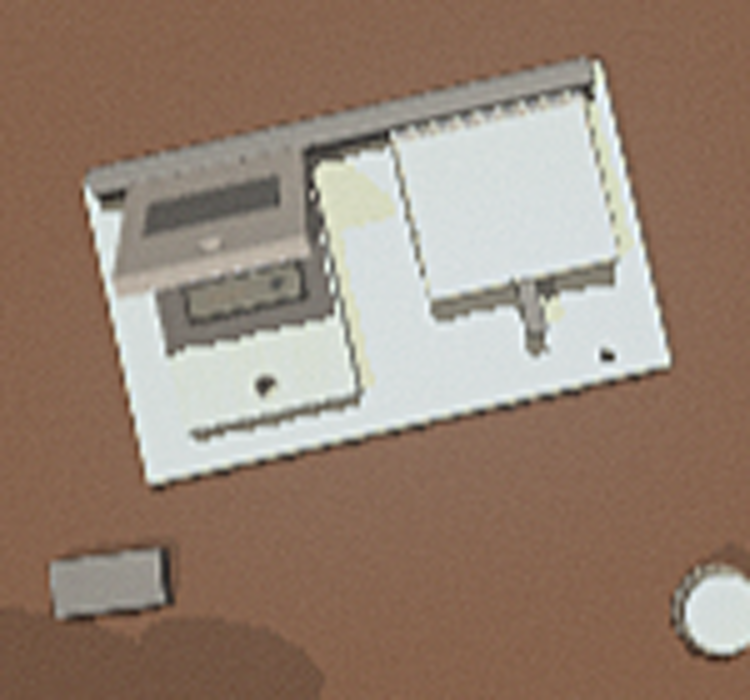

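View pics/top0_c280_160.png

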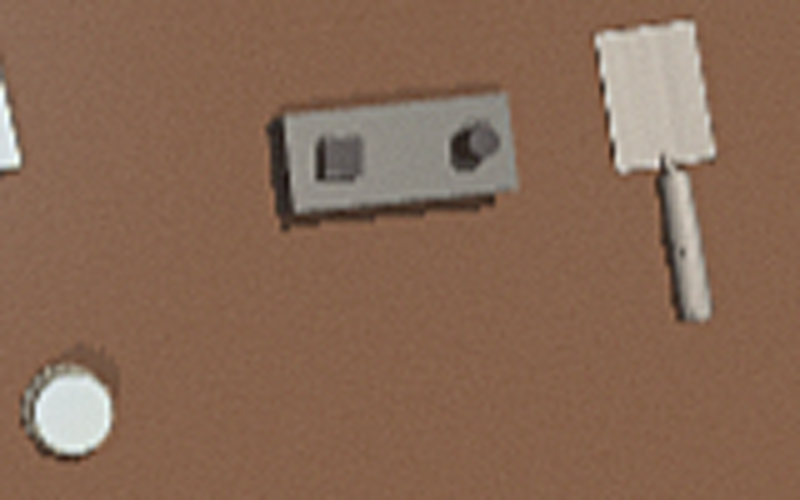

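```bash
cat >> h.py <<'E'
def cp(x,y,u0=150,v0=120,s=5): return ((x+.5)/s+u0-.5,(y+.5)/s+v0-.5)
E
python3 - <<'E'
from h import *
L=px('top0',*cp(150,487),z=19);R=px('top0',*cp(671,366),z=20)
print(L,R,np.linalg.norm(L-R))
y=(L-R)[:2];yaw=np.arctan2(-y[0],y[1]);print('yaw',yaw)
rot=lambda yaw,p:np.array([[np.cos(yaw),-np.sin(yaw)],[np.sin(yaw),np.cos(yaw)]])@np.array(p)
o=(L+R)[:2]/2+rot(yaw,[100,0]);print('origin',o)
bh=px('top0',*cp(265,384),z=50); print('bh',bh, 'pred',o+rot(yaw,[-58,80]))
tab=px('top0',*cp(536,350),z=63); print('tab end',tab,'pred',o+rot(yaw,[72-138,-90]))
# rack corners z=50, crop2
c=[(285,115),(508,93),(518,188),(294,213)]
C=np.array([px('top0',*cp(a,b,280,160),z=50)[:2] for a,b in c]);print(C,C.mean(0),np.linalg.norm(C[0]-C[1]),np.linalg.norm(C[1]-C[2]))
print('pin top',px('top0',*cp(483,140,280,160),z=90),'plug top',px('top0',*cp(344,157,280,160),z=66))
W=cloud('top0')
m=(W[...,2]>75)&(abs(W[...,0]-512)<60)&(abs(W[...,1]+371)<100);print('pin cloud',m.sum(),np.median(W[m],0))
# jar etc
for n,(u,v,zz) in dict(jar=(294,242,60),bottle=(86,195,130),mug=(78,148,90),vial=(124,235,50),box=(172,237,28)).items(): print(n,px('top0',u,v,z=zz).round())
c=load('top0');print('cam',-c['R'].T@c['t'],c['fx'])
E
```

```text
[423.62343091 183.65585773  19.        ] [ 502.57966006 -143.94292254   20.        ] 336.9807812821818
yaw 0.23650450585573965
origin [560.3178382   43.28705509]
bh [487.52253938 108.38973602  50.        ] pred [485.18791843 107.47034852]
tab end [509.01321101 -58.2976151   63.        ] pred [517.24261376 -59.6717961 ]
[[ 533.68777684 -304.97275638]
 [ 548.537086   -443.30470645]
 [ 489.67599131 -448.7444259 ]
 [ 473.09624669 -310.20984366]] [ 511.24927521 -376.8079331 ] 139.12667032330393 59.1119194070972
pin top [ 516.13043018 -415.17693703   90.        ] plug top [ 506.87144438 -337.5385688    66.        ]
pin cloud 41 [ 515.75625213 -414.11491477   90.02177246]
jar [ 351. -173.   60.]
bottle [485. 433. 130.]
mug [628. 479.  90.]
vial [367. 346.  50.]
box [361. 204.  28.]
cam [ 424.87297825  -51.91140805 1273.79549311] 397.57711864564436
```

```bash
cat >> h.py <<'E'
YAW=0.2365; O=np.array([560.3,43.3])
def r2w(p):
    c,s=np.cos(YAW),np.sin(YAW); return np.array([O[0]+c*p[0]-s*p[1],O[1]+s*p[0]+c*p[1],p[2]])
def w2r(W):
    c,s=np.cos(YAW),np.sin(YAW); d=W[...,:2]-O
    return np.stack([c*d[...,0]+s*d[...,1],-s*d[...,0]+c*d[...,1],W[...,2]],-1)
def axes():
    s=status.read_state(); return Ro.from_euler('xyz',s['tool_rot']).as_matrix(), np.array(s['eef_pos']), s
def plan(target=None,jaw=None):
    """jaw: world yaw of tool z axis"""
    R,p,s=axes(); z=R[:,2]; cur=np.arctan2(z[1],z[0])
    print('tcp',p.round(1),'tilt',np.round(R[:,0],3),'jawyaw',round(np.degrees(cur),1),'F',np.round(s['force'],1),'w',round(float(s['width']),1),'t',round(float(s['clock']),2),'q',np.round(s['qpos'],2))
    if jaw is not None:
        # roll a about tool x
        zc=R.T@np.array([np.cos(jaw),np.sin(jaw),0]); a=np.degrees(np.arctan2(-zc[1],zc[2])); a=(a+90)%180-90
        print('roll needed',round(a,1))
    if target is not None: print('delta tool',(R.T@(np.array(target)-p)).round(1),'world',(np.array(target)-p).round(1))
E
python3 - <<'E'
from h import *
for tag in('top0','side0'):
    Q=w2r(cloud(tag)).reshape(-1,3)
    m=(Q[:,1]>35)&(Q[:,1]<125)&(Q[:,2]>75)&(Q[:,0]>-70)&(Q[:,0]<110)
    A=Q[m]; print(tag,m.sum(),A.min(0).round(),A.max(0).round())
    if m.sum()>50:
        for z0 in range(75,215,15):
            k=(A[:,2]>=z0)&(A[:,2]<z0+15)
            if k.sum(): print(z0,k.sum(),A[k].mean(0).round(1),A[k].min(0).round(),A[k].max(0).round())
    m=(Q[:,1]<-40)&(Q[:,1]>-140)&(Q[:,2]>56)&(Q[:,0]>-90)&(Q[:,0]<90)
    print('display',Q[m].mean(0),Q[m].max(0))
R,p,s=axes();print(R.round(3)); plan(r2w([-53,-90,140]),jaw=YAW+np.pi/2)
print(r2w([-53,-90,57]))
E
python3 -c "
from h import *
big('side0',190,110,330,230,5)"
```

```text
top0 622 [-0. 35. 76.] [ 76. 125. 191.]
75 58 [70.6 80.8 82.6] [65. 37. 76.] [ 76. 124.  90.]
90 49 [62.2 79.3 97.6] [57. 37. 90.] [ 66. 123. 105.]
105 65 [ 53.9  79.9 112.2] [ 48.  38. 105.] [ 60. 125. 120.]
120 67 [ 44.9  79.7 127.6] [ 38.  37. 120.] [ 51. 124. 135.]
135 77 [ 35.7  80.8 142. ] [ 29.  38. 135.] [ 42. 123. 150.]
150 83 [ 25.5  81.5 158.4] [ 17.  38. 151.] [ 31. 125. 165.]
165 107 [ 11.4  77.8 174.7] [ -0.  35. 165.] [ 21. 124. 180.]
180 116 [  7.1  82.  183. ] [ -0.  35. 180.] [ 14. 125. 191.]
display [ 19.59254259 -89.96105656  67.06152623] [ 89.64963926 -40.02851134  77.03797816]
side0 120 [-2. 35. 82.] [ 53. 125. 184.]
75 5 [51.5 71.9 84.8] [49. 53. 82.] [53. 95. 90.]
90 6 [44.2 83.1 97.3] [41. 65. 91.] [ 48. 101. 103.]
105 9 [ 35.7  77.6 111.8] [ 31.  37. 107.] [ 39. 113. 119.]
120 12 [ 26.6  80.  127.4] [ 22.  42. 120.] [ 30. 122. 135.]
135 7 [ 17.4  82.1 142.9] [ 13.  55. 138.] [ 20. 122. 150.]
150 8 [  8.8  75.8 157.8] [  6.  35. 152.] [ 13. 103. 162.]
165 46 [  1.4  79.8 176.6] [ -2.  35. 169.] [  6. 125. 180.]
180 27 [  5.1  80.6 181.7] [  0.  42. 180.] [ 10. 123. 184.]
display [ 11.94071138 -91.40149133  65.51931398] [ 88.68880898 -40.08103318  73.32566032]
[[-0.    -0.971  0.24 ]
 [-0.001  0.24   0.971]
 [-1.     0.    -0.001]]
tcp [156.1 630.5 199.2] tilt [-0.    -0.001 -1.   ] jawyaw 76.1 F [ 0.4  0.3 -0.5] w 85.6 t 0.15 q [-1.39  0.63  0.04  1.52 -0.03  1.   -0.02]
roll needed -27.5
delta tool [  60. -528. -577.] world [ 373.8 -687.1  -59.2]
[529.86244341 -56.61273767  57.        ]
```

View pics/side0_c190_110.png

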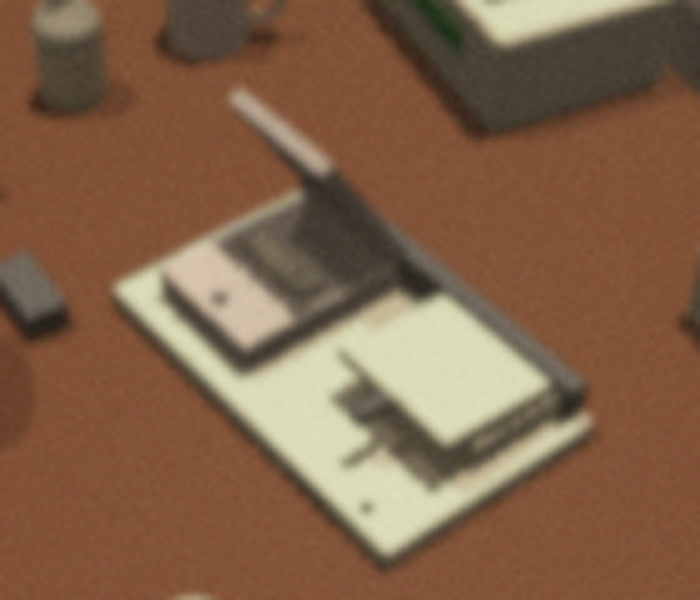

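Call:
apply_moves:
  targets:
    - [[-2, -42, -46], 0, 60]
    - [[-2, -42, -46], 0, 60]
    - [[-2, -42, -46], 0, 60]
    - [[-2, -42, -46], 0, 60]
    - [[-2, -42, -46], 0, 60]
    - [[-2, -42, -46], 0, 60]
    - [[-2, -42, -46], 0, 60]
    - [[-2, -42, -46], 0, 60]
    - [[-2, -42, -46], 0, 60]
    - [[-2, -42, -46], 0, 60]

```text
clock: 1.4
eef_pos: [454.1, 84.7, 217.3]
tool_rot: [-0.388, 1.569, 0.951]
force: [0.7, 0.7, 0.1]
width: 60.1
```

Run:
```python
from h import *
plan(r2w([-80,-90,200]),jaw=YAW+np.pi/2)
```

```text
tcp [454.1  84.7 217.3] tilt [ 0.001  0.001 -1.   ] jawyaw 76.7 F [0.7 0.7 0.1] w 60.1 t 1.4 q [-0.34  0.34  0.13  2.   -0.06  0.8   1.16]
roll needed -26.8
delta tool [  17.1  -82.1 -132.3] world [  49.5 -147.6  -17.3]
```

Call:
apply_moves:
  targets:
    - [[4, -27, -44], 0, 60]
    - [[4, -27, -44], 0, 60]
    - [[4, -27, -44], 0, 60]
    - [[0, 0, 0], -9, 60]
    - [[0, 0, 0], -9, 60]
    - [[0, 0, 0], -9, 60]

```text
clock: 2.15
eef_pos: [505.0, -74.6, 204.1]
tool_rot: [-2.448, 1.568, -0.634]
force: [-0.2, 0.5, 0.8]
width: 59.8
```

Run:
```python
from h import *
snap('wrist','w1')
plan(r2w([-53,-90,140]),jaw=YAW+np.pi/2)
print(proj('w1',r2w([-53,-90,57])),proj('w1',r2w([72-138,-90,57])),load('w1')['fx'])
```

```text
tcp [505.  -74.5 204.2] tilt [ 0.002 -0.001 -1.   ] jawyaw 104.2 F [-0.5 -0.3 -0.4] w 59.9 t 2.2 q [ 0.07  0.42  0.03  1.9  -0.01  0.82  1.92]
roll needed 0.6
delta tool [ 64.2 -28.4  11.4] world [ 24.9  17.9 -64.2]
(np.float64(265.35360490272615), np.float64(190.06727563256214)) (np.float64(265.5499248237113), np.float64(178.70427428110523)) 307.6419672534399
```

View pics/w1.png

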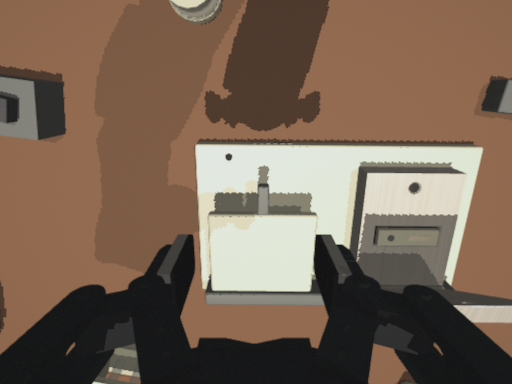

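Run:
```python
from h import *
big('w1',185,130,345,250,5); big('w1',345,130,495,250,5)
```

```text
(no output)
```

View pics/w1_c185_130.png

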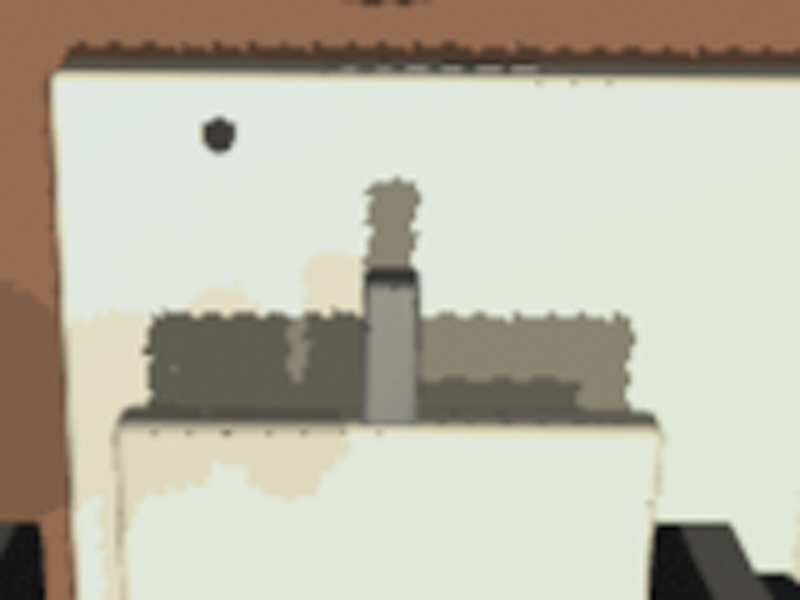

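View pics/w1_c345_130.png

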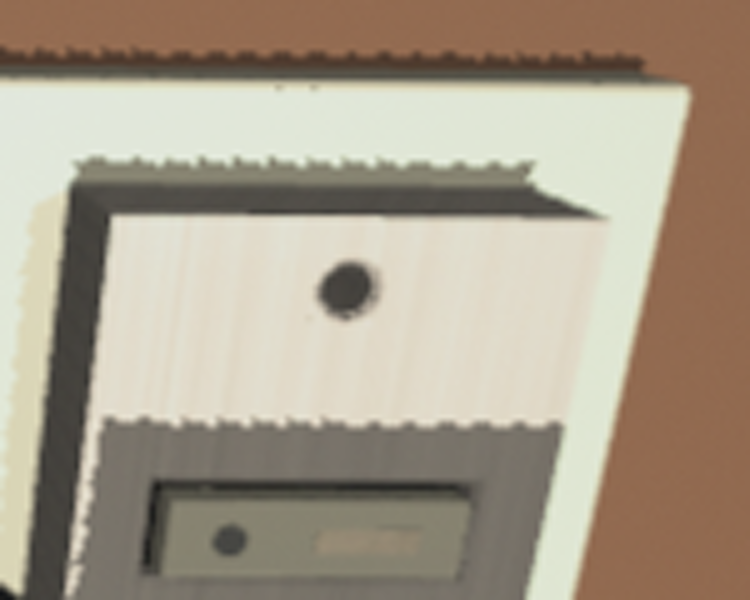

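Run:
```python
from h import *
from scipy.optimize import least_squares
f=[((55,73),185,20,(-100,-170)),((690,87),345,20,(-100,170)),((392,281),185,63,(-66,-90)),((346,290),345,50,(-58,80)),((120,425),185,63,(-33,-150)),((660,430),185,63,(-33,-30))]
M=np.array([px('w1',*cp(*a,u0,130),z=z)[:2] for a,u0,z,_ in f]);P=np.array([q for *_,q in f],float)
def res(x):
    c,s=np.cos(x[2]),np.sin(x[2]); return (M-(P@np.array([[c,s],[-s,c]])+x[:2])).ravel()
r=least_squares(res,[560,43,.2365]);print(r.x,r.fun.reshape(-1,2).round(1))
```

```text
[5.65960843e+02 4.18875883e+01 2.39699187e-01] [[-3.1  1.1]
 [ 0.2 -1.4]
 [ 0.7  0.2]
 [-1.3 -0.9]
 [ 1.3  0.5]
 [ 2.2  0.4]]
```

```bash
sed -i 's/^YAW=.*/YAW=0.2385; O=np.array([566.,42.0])/' h.py
python3 - <<'E'
from h import *
plan(r2w([-57,-90,100]),jaw=YAW+np.pi/2)
E
```

```text
tcp [505.  -74.5 204.2] tilt [ 0.002 -0.001 -1.   ] jawyaw 104.2 F [-0.5 -0.3 -0.4] w 59.9 t 2.2 q [ 0.07  0.42  0.03  1.9  -0.01  0.82  1.92]
roll needed 0.5
delta tool [104.2 -29.7   8.7] world [  26.9   15.6 -104.2]
```

Call:
apply_moves:
  targets:
    - [[35, -10, 3], 0.5, 45]
    - [[35, -10, 3], 0, 45]
    - [[30, -10, 3], 0, 45]
    - [[0, 0, 0], 0, 45]

```text
clock: 2.7
eef_pos: [533.7, -58.8, 102.3]
tool_rot: [-2.135, 1.567, -0.335]
force: [-1.1, -0.5, 1.2]
width: 45.2
```

Run:
```python
from h import *
snap('wrist','w2')
plan(r2w([-57,-90,47]),jaw=YAW+np.pi/2)
print(proj('w2',r2w([-66,-90,63])),proj('w2',axes()[1]))
```

```text
tcp [534.3 -59.3 103.5] tilt [ 0.006 -0.002 -1.   ] jawyaw 103.1 F [0.2 0.7 0.4] w 45.2 t 2.75 q [ 0.04  0.6   0.02  1.93 -0.02  0.6   1.88]
roll needed -0.6
delta tool [56.5  2.5  1.1] world [ -2.4   0.4 -56.5]
(np.float64(255.52491998824988), np.float64(184.73554986762448)) (np.float64(254.3713177437295), np.float64(221.800652042358))
```

View pics/w2.png

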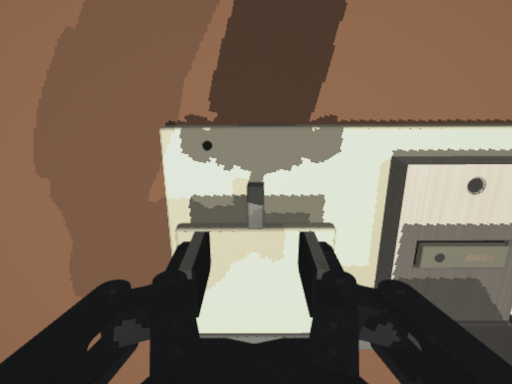

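Call:
apply_moves:
  targets:
    - [[28, 1, 0.5], -0.6, 40]
    - [[28, 2, 0.5], 0, 40]
    - [[2, 1, 0], 0, 40]
    - [[0, 0, 0], 0, 40]

```text
clock: 3.25
eef_pos: [534.0, -61.3, 50.7]
tool_rot: [-2.047, 1.555, -0.242]
force: [0.4, -0.3, 0.4]
width: 40.0
```

Run:
```python
from h import *
snap('wrist','w3')
plan(r2w([-57,-90,47]),jaw=YAW+np.pi/2); print(w2r(axes()[1]))
```

```text
tcp [534.2 -61.3  50.8] tilt [ 0.016 -0.004 -1.   ] jawyaw 103.4 F [-0.1 -0.6  0.2] w 39.8 t 3.3 q [ 0.05  0.68  0.02  1.97 -0.02  0.47  1.88]
roll needed -0.2
delta tool [3.7 1.7 2.9] world [-2.3  2.4 -3.8]
[-55.3279977  -92.90619066  50.78322343]
```

View pics/w3.png

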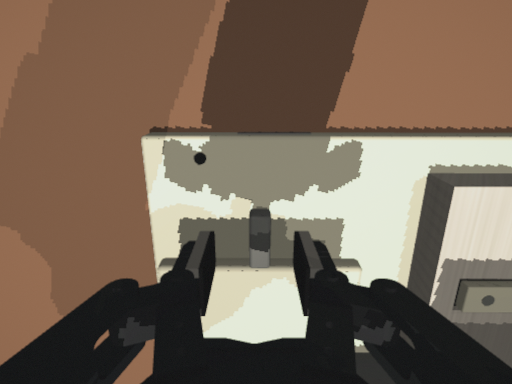

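Call:
apply_moves:
  targets:
    - [[4, 2, 2.5], 0, 30]
    - [[0, 0, 0], 0, 20]
    - [[0, 0, 0], 0, 8]
    - [[0, 0, 0], 0, 5]
    - [[0, 0, 0], 0, 5]

```text
clock: 3.92
eef_pos: [533.3, -59.3, 49.0]
tool_rot: [-2.007, 1.55, -0.202]
force: [0.0, -0.4, -1.0]
width: 5.2
```

Run:
```python
from h import *
plan(r2w([-57,-90,47]),jaw=YAW+np.pi/2); print(w2r(axes()[1]))
h=r2w([72,-90,51])
g=w2r(axes()[1])
# arc: tab point under grip, about hinge; path of tcp relative, in tool axes
R,p,s=axes()
rx=g[0]-72; rz=57-51
for a in range(0,70,5):
    t=np.radians(a); # rotate: x'=rx cos + rz sin ; z' = -rx sin + rz cos
    nx=rx*np.cos(t)+rz*np.sin(t); nz=-rx*np.sin(t)+rz*np.cos(t)
    d=r2w([g[0]+nx-rx,g[1],g[2]+nz-rz])-p; print(a,(R.T@d).round(1))
```

```text
tcp [533.3 -59.3  49. ] tilt [ 0.02  -0.004 -1.   ] jawyaw 103.4 F [ 0.  -0.4 -1. ] w 5.2 t 3.92 q [ 0.04  0.68  0.02  1.98 -0.02  0.46  1.88]
roll needed -0.2
delta tool [2.  1.3 0.7] world [-1.4  0.4 -2. ]
[-55.72360206 -90.73336559  48.99204857]
0 [0. 0. 0.]
5 [-11.1  -1.2  -0.1]
10 [-22.   -3.4  -0.2]
15 [-32.7  -6.5  -0.3]
20 [-43.1 -10.6  -0.3]
25 [-53.1 -15.5  -0.4]
30 [-62.7 -21.3  -0.5]
35 [-71.7 -27.9  -0.5]
40 [-80.1 -35.2  -0.6]
45 [-87.8 -43.3  -0.6]
50 [-94.7 -52.   -0.6]
55 [-100.9  -61.3   -0.6]
60 [-106.3  -71.    -0.6]
65 [-110.8  -81.3   -0.6]
```

Run:
```python
from h import *
snap('wrist','w4');snap('side','s4')
big('s4',180,100,340,230,5)
```

```text
(no output)
```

View pics/w4.png

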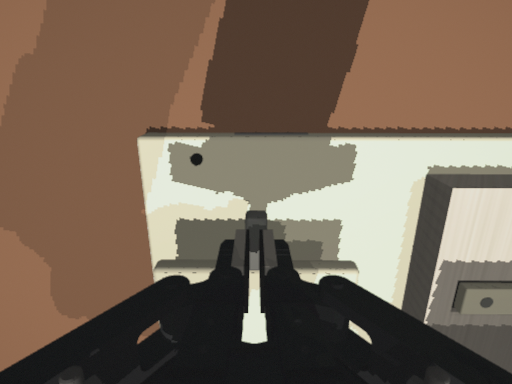

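View pics/s4_c180_100.png

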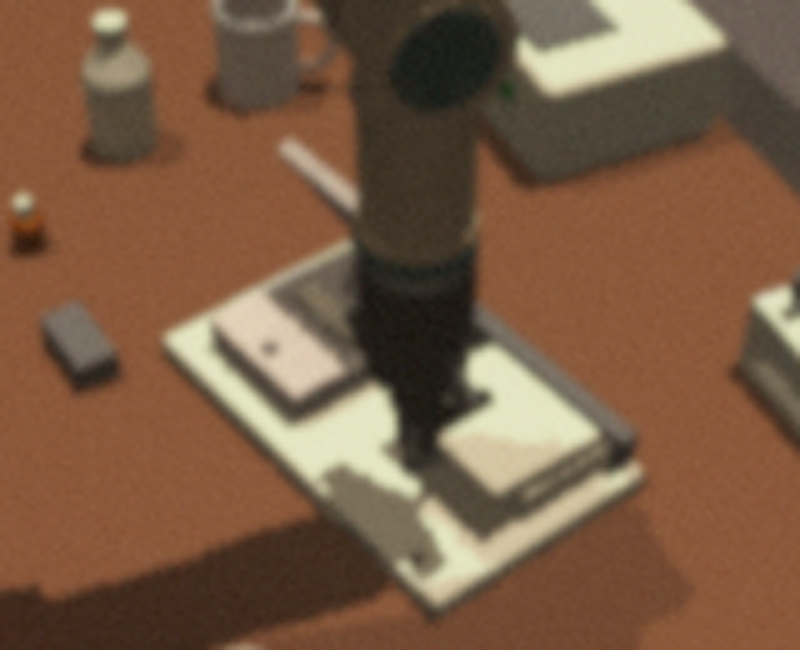

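Run:
```python
from h import *
W=cloud('w2')
for u,v in [(256,190),(256,200),(256,215),(256,222),(240,230),(256,260),(220,200),(300,180),(476,170)]: print('w2',u,v,w2r(W[v,u]).round(1))
W=cloud('w4')
for u,v in [(256,213),(256,220),(256,226),(255,235),(255,250),(255,262),(255,290),(240,240),(268,240),(242,255),(300,175)]: print('w4',u,v,w2r(W[v,u]).round(1))
big('w4',200,190,310,280,7)
```

```text
w2 256 190 [-65.4 -89.7  73.5]
w2 256 200 [-57.7 -89.8  72.5]
w2 256 215 [-45.8 -89.9  71.5]
w2 256 222 [-39.9 -89.9  70.5]
w2 240 230 [ -33.1 -101.8   69.5]
w2 256 260 [ -6.8 -90.2  67.9]
w2 220 200 [ -38.8 -121.6   20. ]
w2 300 180 [-57.  -51.5  21.3]
w2 476 170 [-72.4  76.2  51.7]
w4 256 213 [-68.1 -90.3  66.3]
w4 256 220 [-66.5 -90.3  72. ]
w4 256 226 [-63.5 -90.3  73. ]
w4 255 235 [-58.2 -90.9  73.1]
w4 255 250 [-48.9 -90.9  73. ]
w4 255 262 [-40.5 -91.   71.6]
w4 255 290 [-21.  -91.   70.5]
w4 240 240 [-68.  -97.6  97.1]
w4 268 240 [-67.5 -84.8  96.1]
w4 242 255 [-68.4 -96.1 110.6]
w4 300 175 [-76.3 -60.3  20.2]
```

View pics/w4_c200_190.png

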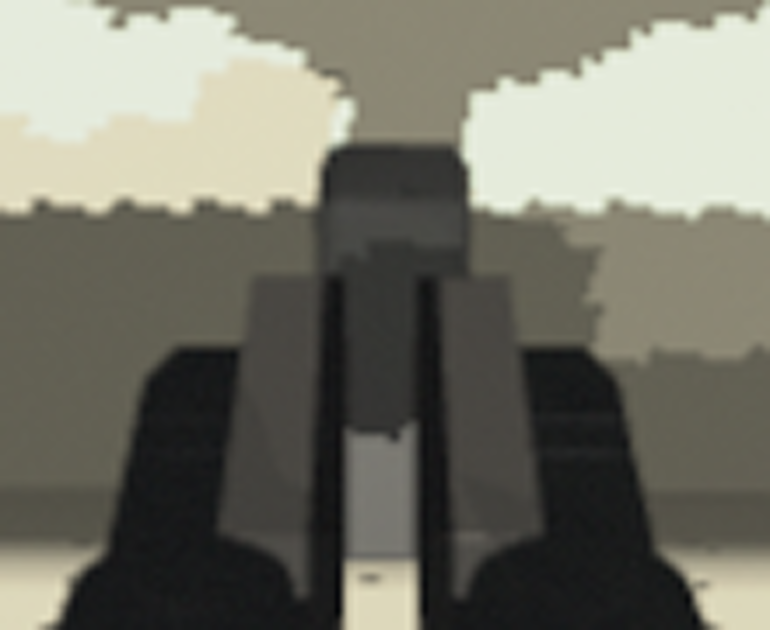

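Run:
```python
from h import *
for tag in('w3','w4'):
    c=load(tag);d=c['d'];print(tag,'cam',w2r(-c['R'].T@c['t']))
    W=w2r(cloud(tag))
    for v in range(228,300,8):
        print(v,[(u,W[v,u].round(0).tolist()) for u in ((205,212,296,300,308) if tag=='w3' else (232,238,245,247,249,263,266,270))])
```

```text
w3 cam [-134.34554947  -92.26195764  224.26884577]
228 [(205, [-36.0, -130.0, 20.0]), (212, [-36.0, -125.0, 21.0]), (296, [-36.0, -64.0, 21.0]), (300, [-36.0, -61.0, 22.0]), (308, [-36.0, -55.0, 21.0])]
236 [(205, [-67.0, -116.0, 95.0]), (212, [-66.0, -114.0, 91.0]), (296, [-67.0, -74.0, 94.0]), (300, [-67.0, -72.0, 95.0]), (308, [-67.0, -68.0, 94.0])]
244 [(205, [-68.0, -115.0, 103.0]), (212, [-61.0, -114.0, 91.0]), (296, [-63.0, -74.0, 94.0]), (300, [-67.0, -73.0, 101.0]), (308, [-67.0, -69.0, 102.0])]
252 [(205, [-68.0, -114.0, 110.0]), (212, [-58.0, -114.0, 92.0]), (296, [-60.0, -74.0, 97.0]), (300, [-67.0, -74.0, 108.0]), (308, [-68.0, -71.0, 110.0])]
260 [(205, [-66.0, -114.0, 113.0]), (212, [-54.0, -114.0, 94.0]), (296, [-56.0, -74.0, 97.0]), (300, [-62.0, -73.0, 107.0]), (308, [-67.0, -71.0, 115.0])]
268 [(205, [-63.0, -113.0, 115.0]), (212, [-51.0, -114.0, 95.0]), (296, [-52.0, -74.0, 98.0]), (300, [-60.0, -74.0, 110.0]), (308, [-67.0, -72.0, 121.0])]
276 [(205, [-60.0, -114.0, 115.0]), (212, [-48.0, -114.0, 98.0]), (296, [-49.0, -74.0, 99.0]), (300, [-57.0, -74.0, 111.0]), 
[... 1878 characters left out ...]
]), (238, [-70.0, -97.0, 127.0]), (245, [-64.0, -95.0, 118.0]), (247, [-63.0, -94.0, 118.0]), (249, [-30.0, -94.0, 70.0]), (263, [-64.0, -88.0, 119.0]), (266, [-69.0, -87.0, 126.0]), (270, [-69.0, -85.0, 126.0])]
284 [(232, [-69.0, -99.0, 131.0]), (238, [-70.0, -96.0, 132.0]), (245, [-59.0, -95.0, 117.0]), (247, [-60.0, -94.0, 118.0]), (249, [-25.0, -95.0, 71.0]), (263, [-60.0, -88.0, 119.0]), (266, [-66.0, -87.0, 127.0]), (270, [-69.0, -85.0, 131.0])]
292 [(232, [-70.0, -98.0, 136.0]), (238, [-70.0, -96.0, 136.0]), (245, [-56.0, -95.0, 119.0]), (247, [-56.0, -94.0, 118.0]), (249, [-19.0, -95.0, 70.0]), (263, [-57.0, -87.0, 119.0]), (266, [-63.0, -87.0, 127.0]), (270, [-69.0, -86.0, 136.0])]
```

Run:
```python
from h import *
p=axes()[1]
for dz in (0,20,40): print(dz,[round(x,1) for x in proj('s4',p+[0,0,dz])], 'crop',[(a-b)*5 for a,b in zip(proj('s4',p+[0,0,dz]),(180,100))])
print('tab',[(a-b)*5 for a,b in zip(proj('s4',r2w([-66,-90,67])),(180,100))], 'bh',[(a-b)*5 for a,b in zip(proj('s4',r2w([-58,80,50])),(180,100))])
W=w2r(cloud('s4'))
for u,v in [(261,190),(262,188),(262,185),(263,192),(260,180)]: print(u,v,W[v,u].round(0))
big('s4',240,160,300,210,12)
```

```text
0 [np.float64(263.5), np.float64(194.9)] crop [np.float64(417.577523317467), np.float64(474.26809608628514)]
20 [np.float64(263.6), np.float64(191.1)] crop [np.float64(418.129226480967), np.float64(455.2951510210214)]
40 [np.float64(263.7), np.float64(187.2)] crop [np.float64(418.6941879333659), np.float64(435.8662564459904)]
tab [np.float64(406.15027375738094), np.float64(463.27859435968065)] bh [np.float64(272.15172129994596), np.float64(343.59729732673514)]
261 190 [-67. -90.  81.]
262 188 [-71. -99. 102.]
262 185 [-70. -98. 116.]
263 192 [ -68. -101.   81.]
260 180 [-71. -88. 132.]
```

View pics/s4_c240_160.png

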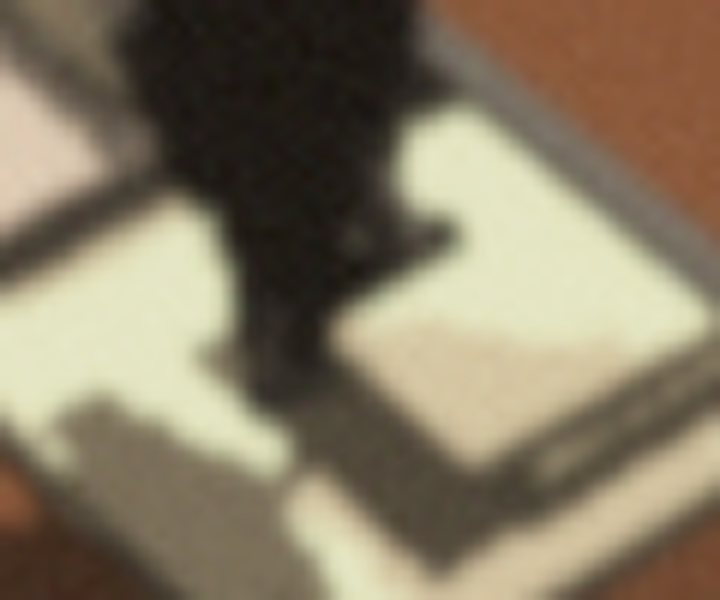

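Run:
```python
from h import *
for tag,tz in(('wrist0',199.2),('w1',204.2),('w2',103.5),('w3',50.8),('w4',49.)):
    c=load(tag);W=cloud(tag);d=c['d']
    cam=-c['R'].T@c['t']
    m=(d<170)&(d>0)
    vs,us=np.where(m); z=W[...,2][m]; i=np.argsort(z)[:10]
    print(tag,'cam z-tcp',cam[2]-tz,'lowest near pts z-tcp',(z[i]-tz).round(0),list(zip(us[i],vs[i]))[:3], 'optical dir',c['R'][2].round(2))
```

```text
wrist0 cam z-tcp 174.59839950636552 lowest near pts z-tcp [45. 45. 45. 45. 45. 45. 45. 45. 45. 45.] [(np.int64(344), np.int64(252)), (np.int64(344), np.int64(253)), (np.int64(162), np.int64(244))] optical dir [ 0.29 -0.07 -0.95]
w1 cam z-tcp 174.55086118317666 lowest near pts z-tcp [37. 37. 37. 37. 37. 37. 37. 37. 37. 37.] [(np.int64(314), np.int64(244)), (np.int64(314), np.int64(241)), (np.int64(193), np.int64(242))] optical dir [ 0.29  0.07 -0.95]
w2 cam z-tcp 173.21458745850373 lowest near pts z-tcp [32. 32. 33. 33. 33. 33. 33. 34. 34. 34.] [(np.int64(209), np.int64(241)), (np.int64(209), np.int64(242)), (np.int64(298), np.int64(242))] optical dir [ 0.3   0.07 -0.95]
w3 cam z-tcp 173.46884576793298 lowest near pts z-tcp [16. 16. 16. 16. 16. 17. 17. 17. 17. 17.] [(np.int64(259), np.int64(211)), (np.int64(253), np.int64(211)), (np.int64(265), np.int64(211))] optical dir [ 0.31  0.07 -0.95]
w4 cam z-tcp 173.253333969597 lowest near pts z-tcp [16. 16. 17. 17. 17. 17. 17. 17. 17. 17.] [(np.int64(255), np.int64(211)), (np.int64(249), np.int64(212)), (np.int64(248), np.int64(212))] optical dir [ 0.31  0.07 -0.95]
```

Call:
apply_moves:
  targets:
    - [[0, 0, 0], 0, 40]
    - [[0, 0, 0], 0, 40]
    - [[0, 0, 0], 0, 40]
    - [[10, 1, 0], 0, 40]
    - [[10, 1, 0], 0, 40]
    - [[8, 1, 0], 0, 40]

```text
clock: 4.78
eef_pos: [530.9, -60.2, 19.1]
tool_rot: [-2.004, 1.55, -0.199]
force: [0.9, -0.3, -0.1]
width: 39.8
```

Run:
```python
from h import *
snap('wrist','w5')
plan(r2w([-57,-90,22]),jaw=YAW+np.pi/2); print(w2r(axes()[1]))
```

```text
tcp [529.9 -60.2  18.2] tilt [ 0.018 -0.004 -1.   ] jawyaw 103.4 F [-0.1 -0.1 -0.5] w 40.1 t 4.83 q [ 0.05  0.74  0.02  2.   -0.02  0.39  1.88]
roll needed -0.2
delta tool [-3.7 -2.2  0.8] world [1.9 1.3 3.8]
[-59.18250643 -90.78153989  18.22877024]
```

View pics/w5.png

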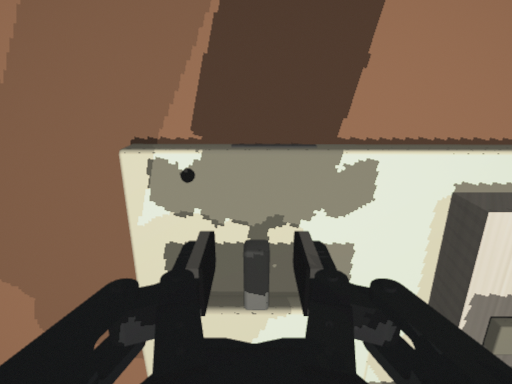

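Call:
apply_moves:
  targets:
    - [[0, 0, 0], 0, 5]
    - [[0, 0, 0], 0, 5]
    - [[0, 0, 0], 0, 5]
    - [[0, 0, 0], 0, 5]
    - [[0, 0, 0], 0, 5]

```text
clock: 5.45
eef_pos: [529.3, -59.6, 17.6]
tool_rot: [-2.001, 1.554, -0.196]
force: [-0.5, 0.5, -3.2]
width: 10.7
```

Run:
```python
from h import *
snap('wrist','w6')
plan(); print(w2r(axes()[1]))
g=w2r(axes()[1]); R,p,s=axes()
for th0 in (5.5,):
  L=np.hypot(72-g[0],0)/np.cos(np.radians(th0)); 
  def pt(a):
    t=np.radians(a); return np.array([-L*np.cos(t)+6*np.sin(t), L*np.sin(t)+6*np.cos(t)])
  print('L',L,'tabz',51+pt(th0))
  q=pt(th0)
  for a in range(5,66,5):
    e=pt(a)-q; d=r2w([g[0]+e[0],g[1],g[2]+e[1]])-p; print(a,(R.T@d).round(1))
```

```text
tcp [529.3 -59.6  17.7] tilt [ 0.017 -0.003 -1.   ] jawyaw 103.4 F [-0.1  0.6 -2.2] w 10.3 t 5.5 q [ 0.05  0.74  0.02  2.   -0.02  0.39  1.88]
[-59.65110781 -90.00728199  17.65592404]
L 132.26000664017593 tabz [-80.07603329  69.64893705]
5 [1.1 0.2 0. ]
10 [-10.2  -2.   -0.1]
15 [-21.3  -5.2  -0.1]
20 [-32.1  -9.3  -0.2]
25 [-42.5 -14.4  -0.3]
30 [-52.4 -20.4  -0.3]
35 [-61.7 -27.1  -0.3]
40 [-70.4 -34.7  -0.4]
45 [-78.4 -43.   -0.4]
50 [-85.7 -52.   -0.4]
55 [-92.2 -61.6  -0.4]
60 [-97.8 -71.7  -0.4]
65 [-102.5  -82.2   -0.4]
```

Call:
apply_moves:
  targets:
    - [[-10, -2, 0], 0, 5]
    - [[-11, -3, 0], 0, 5]
    - [[-11, -4, 0], 0, 5]
    - [[-10, -5, 0], 0, 5]
    - [[-10, -6, 0], 0, 5]

```text
clock: 6.12
eef_pos: [548.3, -54.9, 72.2]
tool_rot: [-2.06, 1.555, -0.255]
force: [1.9, 0.1, -10.8]
width: 10.7
```

Run:
```python
from h import *
snap('wrist','w7')
plan(); print(w2r(axes()[1])-[-59.65,-90,17.65])
W=w2r(cloud('w7'))
for v in range(200,300,10): print(v,W[v,256].round(0))
```

```text
tcp [549.2 -54.8  73.4] tilt [ 0.016 -0.004 -1.   ] jawyaw 103.5 F [ 0.2 -0.5 -3.5] w 10.5 t 6.17 q [ 0.03  0.66  0.02  1.92 -0.02  0.54  1.87]
[20.43549222 -0.08856721 55.75155005]
200 [-34. -90.  21.]
210 [-25. -90.  20.]
220 [-17. -90.  21.]
230 [ -8. -90.  21.]
240 [-51. -90. 119.]
250 [-49. -90. 123.]
260 [-47. -90. 128.]
270 [-39. -90. 125.]
280 [-30. -90. 120.]
290 [-21. -90. 115.]
```

View pics/w7.png

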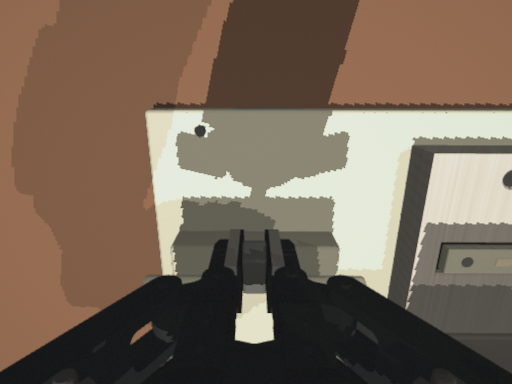

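Call:
apply_moves:
  targets:
    - [[-9, -7, 0], 0, 5]
    - [[-9, -8, 0], 0, 5]
    - [[-8, -8, 0], 0, 5]
    - [[-7, -9, 0], 0, 5]
    - [[-6, -9, 0], 0, 5]

```text
clock: 6.8
eef_pos: [587.6, -45.6, 113.3]
tool_rot: [-2.306, 1.56, -0.5]
force: [1.8, -1.2, -12.8]
width: 10.5
```

Run:
```python
from h import *
snap('wrist','w8')
plan(); print(w2r(axes()[1])-[-59.65,-90,17.65])
W=w2r(cloud('w8'))
for v in range(230,340,10): print(v,W[v,256].round(0),W[v,190].round(0),W[v,320].round(0))
```

```text
tcp [589.2 -45.2 114.2] tilt [ 0.011 -0.005 -1.   ] jawyaw 103.5 F [-0.8 -1.4 -6.3] w 10.7 t 6.85 q [ 0.01  0.64  0.03  1.78 -0.02  0.7   1.85]
[61.57277139 -0.19772699 96.53184616]
230 [ 38. -90.  49.] [  38. -146.   48.] [ 38. -35.  49.]
240 [-12. -90. 163.] [  47. -147.   49.] [ 47. -35.  49.]
250 [ -9. -90. 166.] [   7. -126.  137.] [  8. -55. 137.]
260 [ -5. -90. 168.] [  11. -126.  141.] [ 12. -55. 140.]
270 [ 19. -90. 138.] [  21. -128.  135.] [ 18. -55. 141.]
280 [ 83. -90.  55.] [  84. -148.   55.] [ 84. -34.  55.]
290 [133. -90.   1.] [  -8. -114.  193.] [ -7. -66. 192.]
300 [146. -90.   2.] [ -17. -110.  210.] [ -7. -68. 198.]
310 [160. -90.   1.] [ -18. -109.  215.] [-17. -72. 215.]
320 [174. -90.   0.] [ -17. -108.  219.] [-18. -73. 220.]
330 [189. -90.  -0.] [ -19. -107.  224.] [-18. -73. 223.]
```

View pics/w8.png

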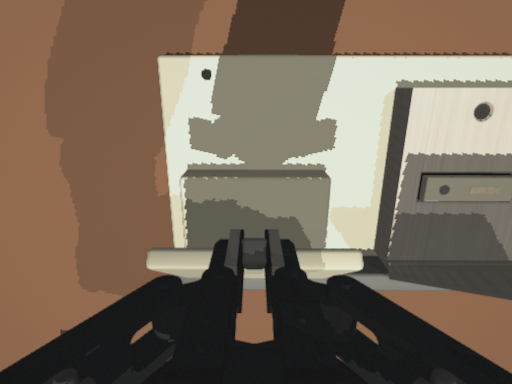

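Call:
apply_moves:
  targets:
    - [[-3, -5, 0], 0, 5]
    - [[-3, -6, 0], 0, 5]
    - [[0, 0, 0], 0, 5]

```text
clock: 7.22
eef_pos: [599.0, -42.9, 120.0]
tool_rot: [-2.385, 1.561, -0.58]
force: [1.7, -0.8, -8.9]
width: 10.6
```

```bash
cat >> h.py <<'E'
def disp(tag):
    W=w2r(cloud(tag)).reshape(-1,3)
    for ys in ((-148,-125),(-55,-32)):
        m=(W[:,1]>ys[0])&(W[:,1]<ys[1])&(W[:,0]<60)&(W[:,2]>115)&(W[:,2]<175)
        A=W[m]
        if len(A)<5: print('few',len(A)); continue
        i=A[:,2].argmax(); j=A[:,0].argmin(); print('top',A[i].round(1),'front',A[j].round(1),len(A))
    for t in range(50,68,2):
        a=np.radians(t); print(t,'inner',(72-105*np.cos(a)).round(1),(51+105*np.sin(a)).round(1),'outer',(72-105*np.cos(a)+12*np.sin(a)).round(1),(51+105*np.sin(a)+12*np.cos(a)).round(1))
E
python3 - <<'E'
from h import *
snap('wrist','w9')
plan(); print(w2r(axes()[1])-[-59.65,-90,17.65])
disp('w8');disp('w9')
E
```

```text
tcp [599.  -42.9 120. ] tilt [ 0.008 -0.005 -1.   ] jawyaw 103.4 F [ 2.1 -1.3 -8.5] w 10.4 t 7.28 q [ 0.    0.65  0.03  1.75 -0.02  0.74  1.85]
[ 71.66688283  -0.25611827 102.34032334]
top [  13.8 -143.8  142.9] front [   6.5 -147.5  137.4] 1036
top [ 15.1 -42.5 142.8] front [  7.1 -51.9 136.6] 1043
50 inner 4.5 131.4 outer 13.7 139.1
52 inner 7.4 133.7 outer 16.8 141.1
54 inner 10.3 135.9 outer 20.0 143.0
56 inner 13.3 138.0 outer 23.2 144.8
58 inner 16.4 140.0 outer 26.5 146.4
60 inner 19.5 141.9 outer 29.9 147.9
62 inner 22.7 143.7 outer 33.3 149.3
64 inner 26.0 145.4 outer 36.8 150.6
66 inner 29.3 146.9 outer 40.3 151.8
top [  22.9 -147.4  147.8] front [  14.9 -139.5  142.4] 950
top [ 22.1 -41.6 148.3] front [ 15.2 -44.6 143.2] 922
50 inner 4.5 131.4 outer 13.7 139.1
52 inner 7.4 133.7 outer 16.8 141.1
54 inner 10.3 135.9 outer 20.0 143.0
56 inner 13.3 138.0 outer 23.2 144.8
58 inner 16.4 140.0 outer 26.5 146.4
60 inner 19.5 141.9 outer 29.9 147.9
62 inner 22.7 143.7 outer 33.3 149.3
64 inner 26.0 145.4 outer 36.8 150.6
66 inner 29.3 146.9 outer 40.3 151.8
```

Call:
apply_moves:
  targets:
    - [[0, 0, 0], 0, 40]
    - [[0, 0, 0], 0, 40]
    - [[0, 0, 0], 0, 40]
    - [[-25, 0, 0], 0, 40]
    - [[-40, 0, 0], 0, 40]
    - [[-40, 10, 0], 0, 40]
    - [[0, 40, 0], 0, 20]
    - [[0, 40, 0], 0, 0]

```text
clock: 8.28
eef_pos: [517.3, -60.4, 233.2]
tool_rot: [-1.882, 1.541, -0.074]
force: [0.8, -1.4, -0.7]
width: 4.7
```

Run:
```python
from h import *
snap('wrist','w10');snap('top','t10');snap('side','s10')
plan(); 
disp('w10')
big('t10',150,120,300,260,5)
W=w2r(cloud('t10')).reshape(-1,3)
m=(W[:,1]<-45)&(W[:,1]>-135)&(W[:,2]>70)&(W[:,0]>-10)&(W[:,0]<100)
A=W[m];print(len(A),A.min(0),A.max(0)); 
for z in range(70,150,10):
  k=(A[:,2]>z)&(A[:,2]<z+10); print(z,k.sum(),A[k].mean(0).round(1))
```

```text
tcp [516.6 -60.9 233.3] tilt [ 0.028 -0.002 -1.   ] jawyaw 103.5 F [ 0.9  0.3 -0.6] w 0.1 t 8.43 q [ 0.03  0.39  0.04  1.86 -0.02  0.86  1.89]
top [  21.6 -145.7  147.2] front [  14.8 -131.4  141.9] 266
top [ 22.1 -42.9 147.6] front [ 15.5 -50.3 142.1] 270
50 inner 4.5 131.4 outer 13.7 139.1
52 inner 7.4 133.7 outer 16.8 141.1
54 inner 10.3 135.9 outer 20.0 143.0
56 inner 13.3 138.0 outer 23.2 144.8
58 inner 16.4 140.0 outer 26.5 146.4
60 inner 19.5 141.9 outer 29.9 147.9
62 inner 22.7 143.7 outer 33.3 149.3
64 inner 26.0 145.4 outer 36.8 150.6
66 inner 29.3 146.9 outer 40.3 151.8
140 [  29.93344462 -134.99302611   70.18166316] [ 72.25842447 -45.40823374 141.26931621]
70 33 [ 68.9 -95.5  74.5]
80 27 [  62.8 -103.5   84.3]
90 24 [  56.8 -100.6   94.7]
100 23 [  51.  -112.2  104.3]
110 20 [  44.4 -116.9  115.1]
120 9 [  38.  -127.3  125. ]
130 3 [  31.9 -128.   137.7]
140 1 [  29.9 -133.3  141.3]
```

View pics/w10.png

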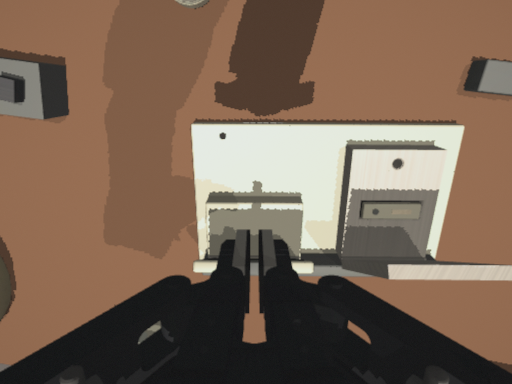

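Run:
```python
from h import *
for tag,p in(('w1',204.2),('w2',103.5),('w3',50.8),('w4',49),('w5',18.2),('w8',114.2),('w10',233.3)):
    c=load(tag);W=cloud(tag);d=c['d']
    m=(d<135)&(d>0); m[:225]=0;m[:,:150]=0;m[:,360:]=0
    cam=-c['R'].T@c['t']
    vs,us=np.where(m);z=W[m][:,2];i=np.argsort(z)[:8]
    print(tag,(z[i]-p).round(0),[(us[k],vs[k]) for k in i[:4]],d[m][i][:4],(cam-0)[2]-p)
    print([ (v,d[v,240].round(0)) for v in range(226,250,3)])
```

```text
w1 [54. 54. 54. 54. 54. 54. 54. 54.] [(np.int64(180), np.int64(245)), (np.int64(325), np.int64(246)), (np.int64(179), np.int64(245)), (np.int64(177), np.int64(246))] [134.96622 134.92117 134.8134  134.88737] 174.55086118317666
[(226, np.float32(337.0)), (229, np.float32(340.0)), (232, np.float32(341.0)), (235, np.float32(343.0)), (238, np.float32(343.0)), (241, np.float32(344.0)), (244, np.float32(346.0)), (247, np.float32(348.0))]
w2 [52. 52. 52. 52. 53. 53. 53. 53.] [(np.int64(315), np.int64(246)), (np.int64(316), np.int64(246)), (np.int64(319), np.int64(246)), (np.int64(199), np.int64(246))] [134.95726 134.90549 134.90259 134.94226] 173.21458745850373
[(226, np.float32(228.0)), (229, np.float32(226.0)), (232, np.float32(227.0)), (235, np.float32(227.0)), (238, np.float32(229.0)), (241, np.float32(229.0)), (244, np.float32(231.0)), (247, np.float32(231.0))]
w3 [53. 53. 53. 54. 54. 54. 54. 54.] [(np.int64(304), np.int64(246)), (np.int64(313), np.int64(246)), (np.int64(299), np.int64(247)), (np.int64(301), np.int64(247))] [134.92812 134.7393  134.86427 134.82944] 173.46884576793298
[
[... 1246 characters left out ...]
34.99886 134.9558  134.92177 134.98979] 173.2049043000825
[(226, np.float32(261.0)), (229, np.float32(152.0)), (232, np.float32(149.0)), (235, np.float32(145.0)), (238, np.float32(143.0)), (241, np.float32(140.0)), (244, np.float32(137.0)), (247, np.float32(134.0))]
w10 [53. 53. 53. 53. 53. 53. 54. 54.] [(np.int64(273), np.int64(245)), (np.int64(265), np.int64(246)), (np.int64(246), np.int64(245)), (np.int64(270), np.int64(246))] [134.87932 134.94269 134.83142 134.83987] 172.3812053309054
[(226, np.float32(396.0)), (229, np.float32(151.0)), (232, np.float32(149.0)), (235, np.float32(145.0)), (238, np.float32(142.0)), (241, np.float32(140.0)), (244, np.float32(0.0)), (247, np.float32(133.0))]
```

Run:
```python
from h import *
plan(r2w([34,80,195]),jaw=YAW+np.pi/2)
```

```text
tcp [516.6 -60.9 233.3] tilt [ 0.028 -0.002 -1.   ] jawyaw 103.5 F [ 0.9  0.3 -0.6] w 0.1 t 8.43 q [ 0.03  0.39  0.04  1.86 -0.02  0.86  1.89]
roll needed -0.2
delta tool [  39.6 -104.7  169. ] world [ 63.5 188.7 -38.3]
```

Call:
apply_moves:
  targets:
    - [[5, -26, 42], 0, 0]
    - [[5, -26, 42], 0, 0]
    - [[10, -26, 42], 0, 0]
    - [[10, -26, 42], 0, 0]
    - [[0, 0, 0], 0, 0]

```text
clock: 9.05
eef_pos: [589.7, 135.6, 206.2]
tool_rot: [-1.76, 1.53, 0.045]
force: [-0.3, -0.6, -0.1]
width: 0.2
```

Run:
```python
from h import *
snap('wrist','w11')
plan(r2w([34,80,150]),jaw=YAW+np.pi/2);print(w2r(axes()[1]))
W=w2r(cloud('w11')).reshape(-1,3)
m=(W[:,1]>30)&(W[:,1]<130)&(W[:,2]>120)&(W[:,2]<195)
A=W[m]; i=A[:,2].argmax();print(A.min(0),A.max(0),A[i])
```

```text
tcp [589.7 132.5 206.5] tilt [ 0.041 -0.    -0.999] jawyaw 103.2 F [ 1.2 -0.6  0.4] w -0.1 t 9.1 q [-0.29  0.53  0.02  1.69 -0.    0.88  1.53]
roll needed -0.4
delta tool [56.1 12.6 -1.9] world [ -9.5  -4.7 -56.5]
[ 44.38593046  82.3341605  206.53174278]
[ -5.43020845  30.00466858 120.08653291] [ 44.97190178 129.99061194 185.82522746] [  4.35308507  64.24568997 185.82522746]
```

View pics/w11.png

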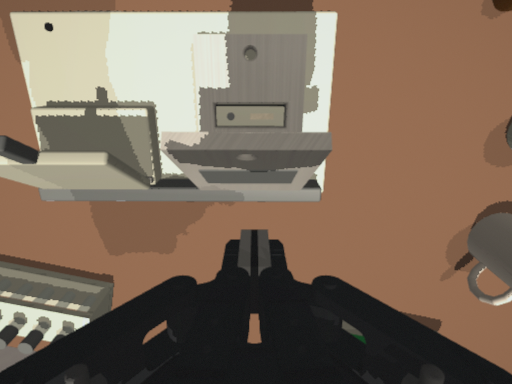

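Call:
apply_moves:
  targets:
    - [[20, 6, 0], 0, 0]
    - [[20, 7, 0], 0, 0]
    - [[20, 0, 0], 0, 0]
    - [[16, 0, 0], 0, 0]
    - [[0, 0, 0], 0, 0]

```text
clock: 9.72
eef_pos: [584.4, 125.0, 129.7]
tool_rot: [-1.838, 1.524, -0.042]
force: [-0.4, -0.4, 1.2]
width: 0.1
```

Run:
```python
from h import *
snap('wrist','w12')
plan(r2w([17,80,115]),jaw=YAW+np.pi/2);print(w2r(axes()[1]))
W=w2r(cloud('w12')).reshape(-1,3)
m=(W[:,1]>30)&(W[:,1]<130)&(W[:,2]>120)&(W[:,2]<195)
A=W[m]; i=A[:,2].argmax();print(A.min(0),A.max(0),A[i])
```

```text
tcp [585.  125.1 130.5] tilt [ 0.048 -0.002 -0.999] jawyaw 102.9 F [ 0.2 -0.1 -0.1] w -0.2 t 9.78 q [-0.28  0.61  0.02  1.79  0.    0.69  1.53]
roll needed -0.8
delta tool [14.4 21.9  3.7] world [-21.4  -1.3 -15.5]
[ 38.12786579  76.24200996 130.48122041]
[ -5.64547328  30.00267832 120.14085718] [ 43.04962823 129.99165679 194.9775705 ] [ 23.46171762  76.7300768  194.9775705 ]
```

View pics/w12.png

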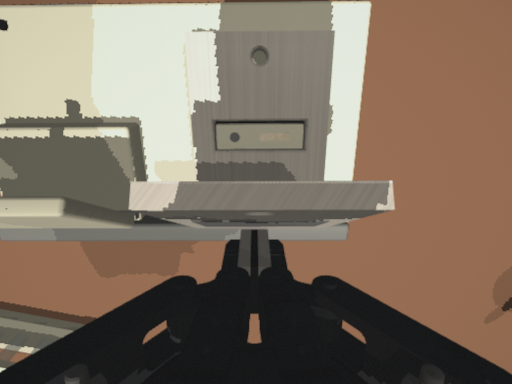

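Call:
apply_moves:
  targets:
    - [[6, 11, 1], 0, 0]
    - [[7, 11, 1], 0, 0]
    - [[6, 8, 0], 0, 0]
    - [[7, 8, 0], 0, 0]
    - [[8, 7, 0], 0, 0]
    - [[8, 6, 0], 0, 0]
    - [[0, 0, 0], 0, 0]

```text
clock: 10.65
eef_pos: [534.4, 115.0, 84.9]
tool_rot: [-1.815, 1.52, -0.019]
force: [0.2, 0.2, -0.1]
width: -0.0
```

Run:
```python
from h import *
snap('wrist','w13')
plan(r2w([-23,80,69]),jaw=YAW+np.pi/2);print(w2r(axes()[1]))
```

```text
tcp [535.  115.2  85.2] tilt [ 0.052 -0.001 -0.999] jawyaw 102.9 F [-0.8  0.4  0.1] w 0.0 t 10.7 q [-0.29  0.62  0.02  1.96  0.    0.5   1.52]
roll needed -0.7
delta tool [15.7 11.   1.6] world [-10.2  -0.9 -16.2]
[-12.84403434  78.46240626  85.20648701]
```

View pics/w13.png

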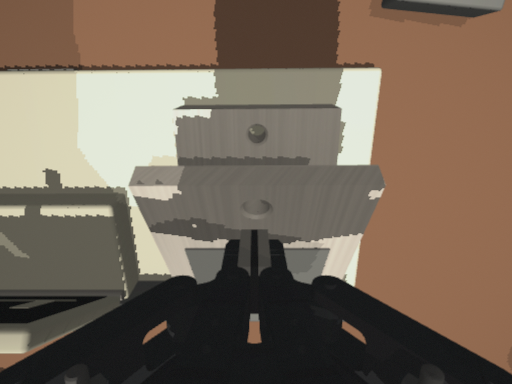

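Call:
apply_moves:
  targets:
    - [[8, 5, 0], 0, 0]
    - [[8, 5, 0], 0, 0]
    - [[10, 4, 0], 0, 0]
    - [[10, 3, 0], 0, 0]
    - [[6, 1, 0], 0, 0]
    - [[0, 0, 0], 0, 0]

```text
clock: 11.45
eef_pos: [519.0, 111.1, 39.1]
tool_rot: [-1.808, 1.519, -0.012]
force: [-0.5, 1.2, 0.5]
width: -0.2
```

Run:
```python
from h import *
snap('wrist','w14')
plan(r2w([-34,80,30]),jaw=YAW+np.pi/2);print(w2r(axes()[1]))
W=w2r(cloud('w14'))
for v in range(140,235,12): print(v,W[v,230].round(0),W[v,280].round(0))
```

```text
tcp [519.2 111.1  39.3] tilt [ 0.053 -0.001 -0.999] jawyaw 102.9 F [ 0.3  0.6 -0.1] w 0.2 t 11.5 q [-0.29  0.69  0.02  2.03  0.01  0.37  1.52]
roll needed -0.8
delta tool [9.1 5.4 1.9] world [-5.2  0.6 -9.3]
[-29.11829344  78.17896835  39.34785368]
140 [-77.  64.  29.] [-78.  93.  32.]
152 [-75.  65.  50.] [-75.  92.  51.]
164 [-75.  67.  72.] [-75.  90.  72.]
176 [-69.  67.  72.] [-68.  91.  71.]
188 [-63.  67.  72.] [-63.  91.  72.]
200 [-56.  66.  71.] [-56.  91.  71.]
212 [-50.  66.  71.] [-50.  91.  71.]
224 [-43.  66.  71.] [-43.  91.  70.]
```

View pics/w14.png

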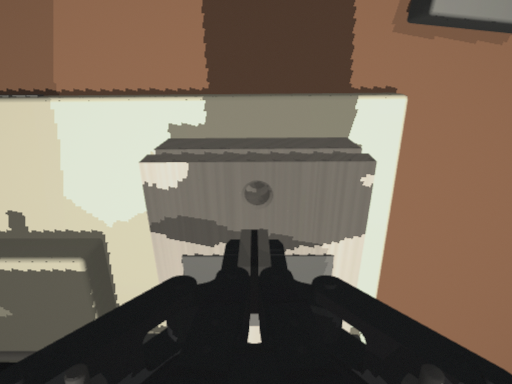

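Call:
apply_moves:
  targets:
    - [[5, 0, 0], 0, 0]
    - [[4, 0, 0], 0, 0]
    - [[3, 0, 0], 0, 0]

```text
clock: 11.88
eef_pos: [519.4, 111.1, 31.2]
tool_rot: [-1.801, 1.518, -0.005]
force: [-11.4, -1.8, 49.8]
width: -0.1
```

Run:
```python
from h import *
snap('wrist','w15')
plan();print(w2r(axes()[1]))
W=w2r(cloud('w15'))
for v in range(140,235,12): print(v,W[v,230].round(0),W[v,280].round(0))
```

```text
tcp [519.4 111.1  31.4] tilt [ 0.053 -0.    -0.999] jawyaw 102.9 F [-9.3 -0.8 35. ] w 0.3 t 11.93 q [-0.29  0.7   0.02  2.04  0.01  0.35  1.52]
[-28.94098241  78.18244789  31.40228943]
140 [-77.  64.  23.] [-77.  93.  23.]
152 [-77.  66.  53.] [-77.  91.  52.]
164 [-75.  67.  64.] [-74.  90.  63.]
176 [-69.  67.  64.] [-68.  90.  64.]
188 [-62.  67.  63.] [-62.  91.  63.]
200 [-56.  66.  63.] [-56.  91.  63.]
212 [-50.  66.  63.] [-50.  91.  64.]
224 [-43.  66.  62.] [-43.  91.  64.]
```

Call:
apply_moves:
  targets:
    - [[-20, 0, 0], 0, 0]
    - [[-40, 0, 0], 0, 10]
    - [[-50, 0, 0], 0, 20]
    - [[-50, 0, 0], 0, 30]
    - [[-40, 0, 0], 0, 40]

```text
clock: 12.55
eef_pos: [508.5, 111.1, 235.9]
tool_rot: [-1.8, 1.518, -0.005]
force: [0.6, 1.5, 0.7]
width: 40.2
```

Run:
```python
from h import *
plan([516,-415,230])
```

```text
tcp [508.5 111.1 235.9] tilt [ 0.053 -0.    -0.999] jawyaw 102.9 F [0.6 1.5 0.7] w 40.2 t 12.55 q [-0.3   0.37  0.03  1.88  0.    0.84  1.52]
delta tool [   6.4  110.4 -514.5] world [   7.5 -526.1   -5.9]
```

Call:
apply_moves:
  targets:
    - [[0, 11, -52], 0, 40]
    - [[0, 11, -52], 0, 40]
    - [[0, 11, -52], 0, 40]
    - [[0, 11, -52], 0, 40]
    - [[0, 11, -52], 0, 40]
    - [[0, 11, -52], 0, 40]
    - [[0, 11, -52], 0, 45]
    - [[0, 11, -52], 0, 45]
    - [[0, 11, -52], 0, 45]

```text
clock: 13.68
eef_pos: [526.4, -375.0, 240.7]
tool_rot: [-1.761, 1.499, 0.048]
force: [0.9, -0.4, 0.1]
width: 45.4
```

Run:
```python
from h import *
snap('wrist','w16')
plan([516,-415,160])
print(proj('w16',[516,-415,90]))
```

```text
tcp [ 524.  -385.7  240.5] tilt [ 0.071 -0.006 -0.997] jawyaw 103.1 F [ 1.1 -7.9  1. ] w 44.8 t 13.72 q [ 0.56  0.56  0.09  1.54 -0.1   0.99  2.48]
delta tool [ 79.9  19.9 -25. ] world [ -8.  -29.3 -80.5]
(np.float64(222.0018123890243), np.float64(136.51644124217555))
```

View pics/w16.png

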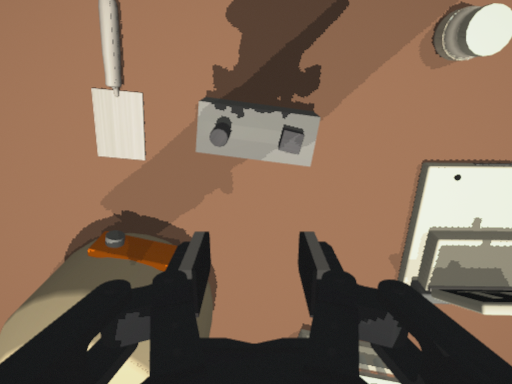

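Call:
apply_moves:
  targets:
    - [[0, 0, 0], 8, 45]
    - [[0, 0, 0], 7, 45]
    - [[0, 0, 0], 0, 45]

```text
clock: 14.1
eef_pos: [522.4, -389.3, 239.1]
tool_rot: [-1.632, 1.5, -0.107]
force: [0.0, 0.8, 0.6]
width: 44.7
```

Run:
```python
from h import *
snap('wrist','w17')
R,p,s=axes()
plan(np.array([516,-415,100])-R[:,0]*0+np.array([3.5,0,30]))
print(proj('w17',[516,-415,90]))
big('w17',160,90,340,210,4)
```

```text
tcp [ 522.4 -389.2  239.1] tilt [ 0.07  -0.007 -0.997] jawyaw 87.5 F [-0.1  1.1 -0.5] w 45.1 t 14.15 q [ 0.52  0.56  0.16  1.54 -0.14  0.99  2.26]
delta tool [108.8   9.5 -25.5] world [  -2.9  -25.8 -109.1]
(np.float64(230.73915507028025), np.float64(150.0161165523035))
```

View pics/w17_c160_90.png

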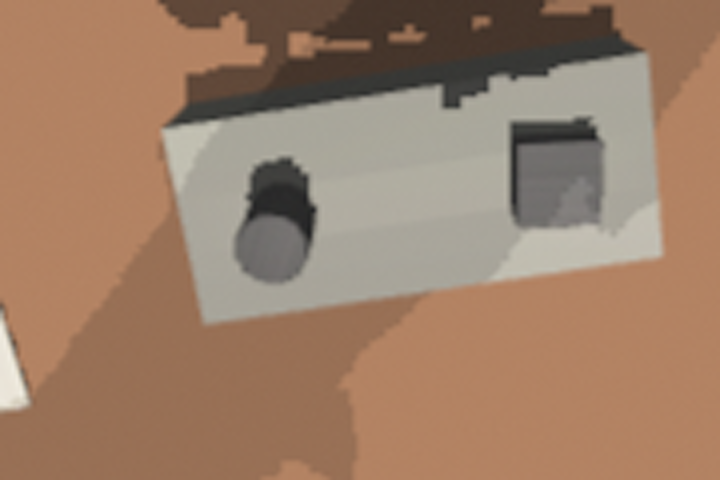

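Run:
```python
from h import *
q=px('w17',*cp(270,248,160,90,4),z=90);print(q)
W=cloud('w17');print(W[148:156,224:232,2].mean(),W[148:156,224:232].reshape(-1,3).mean(0))
R,p,s=axes()
# TCP so that the tip region is right above pin at height: grasp pt (50 behind TCP) at z
for gz in (125,74):
    plan(np.array([q[0],q[1],gz])+R[:,0]*50)
```

```text
[ 517.578106   -418.96813401   90.        ]
nan [nan nan nan]
tcp [ 522.4 -389.2  239.1] tilt [ 0.07  -0.007 -0.997] jawyaw 87.5 F [-0.1  1.1 -0.5] w 45.1 t 14.15 q [ 0.52  0.56  0.16  1.54 -0.14  0.99  2.26]
delta tool [163.7  11.6 -29.5] world [  -1.3  -30.2 -164. ]
tcp [ 522.4 -389.2  239.1] tilt [ 0.07  -0.007 -0.997] jawyaw 87.5 F [-0.1  1.1 -0.5] w 45.1 t 14.15 q [ 0.52  0.56  0.16  1.54 -0.14  0.99  2.26]
delta tool [214.6  15.2 -29.3] world [  -1.3  -30.2 -215. ]
```

Call:
apply_moves:
  targets:
    - [[25, 2, -7], 0, 45]
    - [[25, 2, -7], 0, 45]
    - [[25, 2, -7], 0, 45]
    - [[25, 2, -7], 0, 45]
    - [[25, 2, 0], 0, 45]
    - [[20, 1, 0], 0, 45]
    - [[0, 0, 0], 0, 45]

```text
clock: 15.02
eef_pos: [523.8, -416.1, 91.0]
tool_rot: [-1.646, 1.495, -0.099]
force: [0.2, 0.2, 0.6]
width: 44.8
```

Run:
```python
from h import *
snap('wrist','w18');snap('side','s18')
plan();R,p,s=axes()
print(proj('w18',[517.6,-419,90]),proj('w18',[516,-415,90]),'tool axis at z90',p+R[:,0]*(90-p[2])/R[2,0],proj('w18',p+R[:,0]*(90-p[2])/R[2,0]))
big('w18',180,120,340,260,5)
```

```text
tcp [ 525.1 -417.3   93. ] tilt [ 0.078 -0.01  -0.997] jawyaw 88.6 F [-0.6 -0.4 -0.2] w 44.8 t 15.12 q [ 0.59  0.75  0.11  1.63 -0.18  0.71  2.35]
(np.float64(250.46152318462399), np.float64(210.25616702888448)) (np.float64(256.9472828284631), np.float64(207.75975965954842)) tool axis at z90 [ 525.30350049 -417.3361802    90.        ] (np.float64(253.49821406085962), np.float64(221.38104278802496))
```

View pics/w18_c180_120.png

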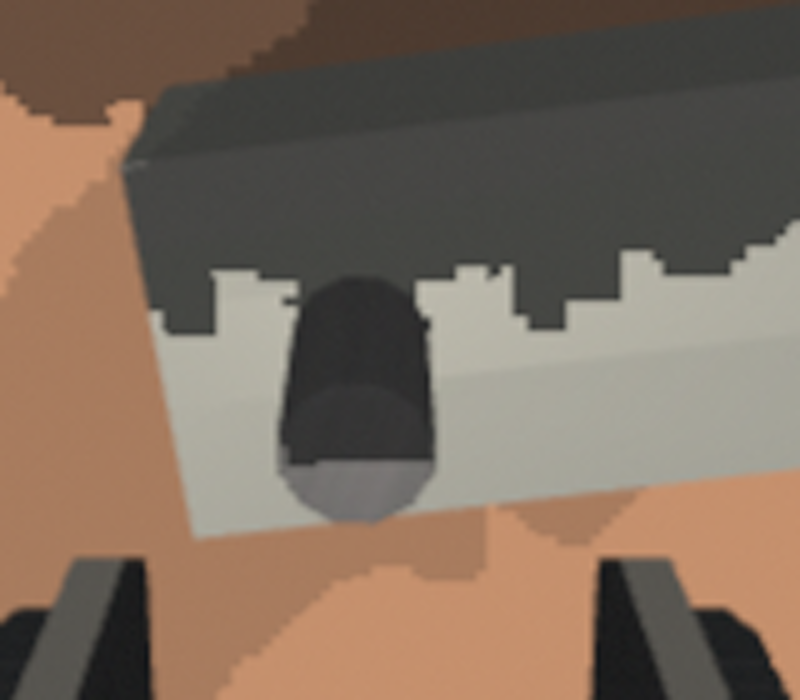

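Run:
```python
from h import *
q=px('w18',*cp(357,454,180,120,5),z=90);print(q)
R,p,s=axes()
plan(np.array([q[0],q[1],74])+R[:,0]*50)
```

```text
[ 517.70493764 -418.67355481   90.        ]
tcp [ 525.1 -417.3   93. ] tilt [ 0.078 -0.01  -0.997] jawyaw 88.6 F [-0.6 -0.4 -0.2] w 44.8 t 15.12 q [ 0.59  0.75  0.11  1.63 -0.18  0.71  2.35]
delta tool [68.4  8.8 -1.4] world [ -3.5  -1.9 -68.9]
```

Call:
apply_moves:
  targets:
    - [[14, 5, -1], 0, 45]
    - [[14, 4, -1], 0, 45]
    - [[14, 0, 0], 0, 45]
    - [[14, 0, 0], 0, 45]
    - [[8, 0, 0], 0, 45]
    - [[0, 0, 0], 0, 45]

```text
clock: 15.88
eef_pos: [521.8, -420.5, 25.6]
tool_rot: [-1.689, 1.49, -0.142]
force: [-0.1, -0.4, -0.1]
width: 45.3
```

Run:
```python
from h import *
snap('wrist','w19')
R,p,s=axes()
plan(np.array([517.7,-418.7,74])+R[:,0]*50)
big('w19',160,180,360,330,4)
```

```text
tcp [ 521.9 -420.7   26.1] tilt [ 0.081 -0.012 -0.997] jawyaw 88.7 F [-0.1 -0.   1. ] w 44.9 t 15.93 q [ 0.61  0.84  0.09  1.67 -0.19  0.58  2.37]
delta tool [1.9 0.3 1.4] world [-0.2  1.4 -1.9]
```

View pics/w19_c160_180.png

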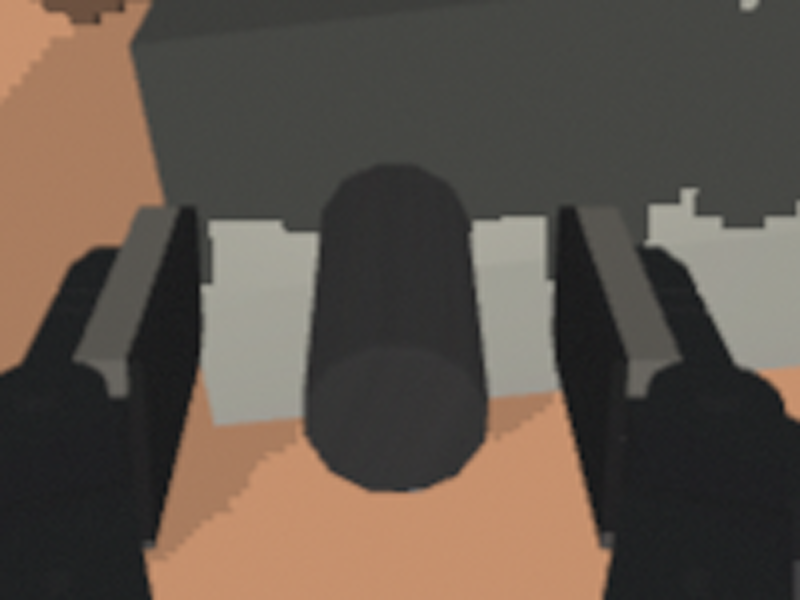

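Call:
apply_moves:
  targets:
    - [[2, 0, 1.5], 0, 40]
    - [[0, 0, 0], 0, 25]
    - [[0, 0, 0], 0, 12]
    - [[0, 0, 0], 0, 10]
    - [[0, 0, 0], 0, 10]
    - [[0, 0, 0], 0, 10]

```text
clock: 16.68
eef_pos: [522.9, -419.4, 25.4]
tool_rot: [-1.705, 1.487, -0.157]
force: [0.6, 0.1, 0.2]
width: 18.0
```

Run:
```python
from h import *
snap('wrist','w20')
plan()
big('w20',160,180,360,330,4)
```

```text
tcp [ 522.9 -419.4   25.4] tilt [ 0.082 -0.013 -0.997] jawyaw 88.7 F [-0.2  0.3  0.4] w 18.2 t 16.73 q [ 0.61  0.84  0.09  1.67 -0.19  0.57  2.37]
```

View pics/w20_c160_180.png

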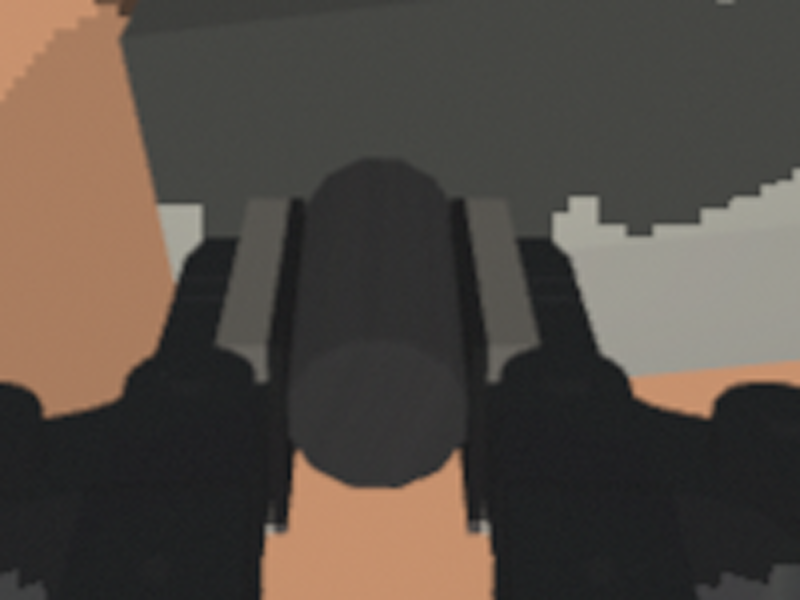

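```bash
cat > pin.py <<'E'
from h import *
R,p,s=axes()
np.savez('grip.npz',R=R,p=p,tip=R.T@(np.array([517.7,-418.8,12])-p),head=R.T@(np.array([517.7,-418.8,70])-p))
E
python3 pin.py
python3 - <<'E'
from h import *
R,p,s=axes();print((R.T@np.array([0,0,15])).round(2));print(R.round(3))
E
```

```text
[-14.95  -1.24  -0.17]
[[ 0.082 -0.996  0.023]
 [-0.013  0.022  1.   ]
 [-0.997 -0.083 -0.011]]
```

Call:
apply_moves:
  targets:
    - [[-10, -0.8, -0.1], 0, 10]
    - [[-12, -1, -0.1], 0, 10]
    - [[-12, -1, -0.1], 0, 10]
    - [[-20, -1.6, -0.2], 0, 10]
    - [[-30, -2.5, -0.3], 0, 10]
    - [[-30, -2.5, -0.3], 0, 10]
    - [[0, 0, 0], 0, 10]

```text
clock: 17.6
eef_pos: [523.8, -420.5, 148.9]
tool_rot: [-1.736, 1.483, -0.189]
force: [-0.1, -1.0, -1.5]
width: 18.4
```

Run:
```python
from h import *
snap('wrist','w21');snap('side','s21')
plan()
big('s21',230,180,390,310,5)
R,p,s=axes();g=np.load('grip.npz');print('tip',p+R@g['tip'])
```

```text
tcp [ 522.1 -418.9  145.7] tilt [ 0.082 -0.013 -0.997] jawyaw 88.7 F [-0.7  0.2 -0.8] w 18.5 t 17.7 q [ 0.58  0.68  0.13  1.6  -0.17  0.8   2.34]
tip [ 516.84245756 -418.27382906  132.26825062]
```

View pics/w21.png

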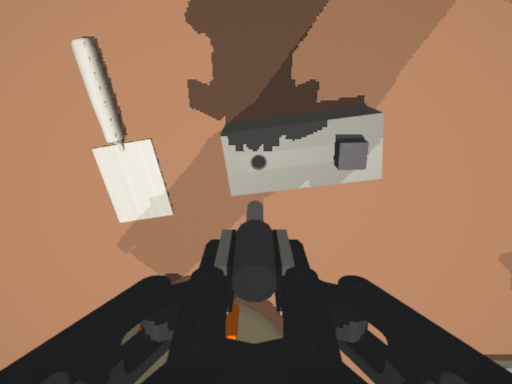

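View pics/s21_c230_180.png

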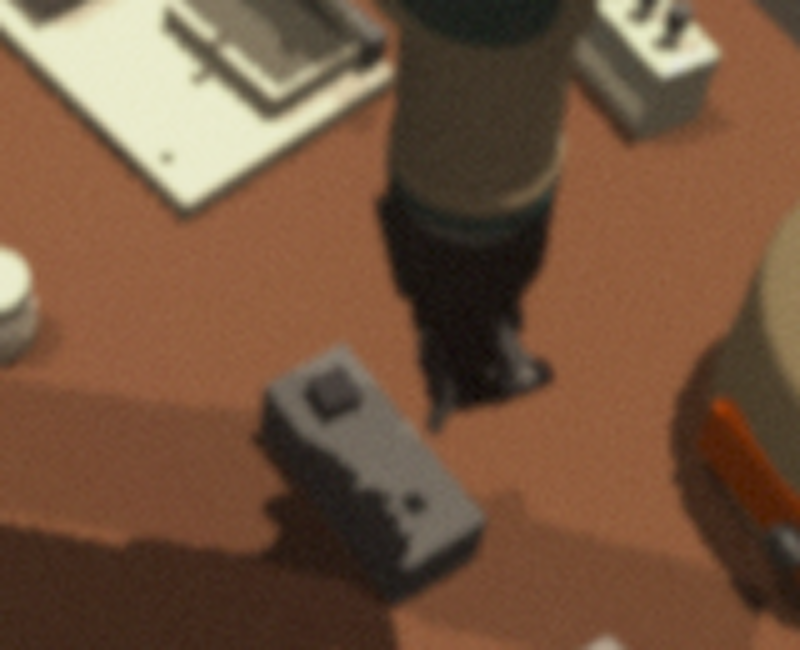

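Run:
```python
from h import *
g=np.load('grip.npz');R,p,s=axes()
print('tip',proj('w21',p+R@g['tip']),'head',proj('w21',p+R@g['head']),'headtop',proj('w21',p+R@g['head']+[0,0,20]))
big('w21',200,190,310,310,6)
# lift more, target
bh=r2w([-58,80,0]);print('bh',bh)
```

```text
tip (np.float64(258.7588352622401), np.float64(198.38133145731848)) head (np.float64(258.8372600144801), np.float64(248.35115517964692)) headtop (np.float64(258.89236277012145), np.float64(275.11187722484533))
bh [490.74215251 106.03324442   0.        ]
```

View pics/w21_c200_190.png

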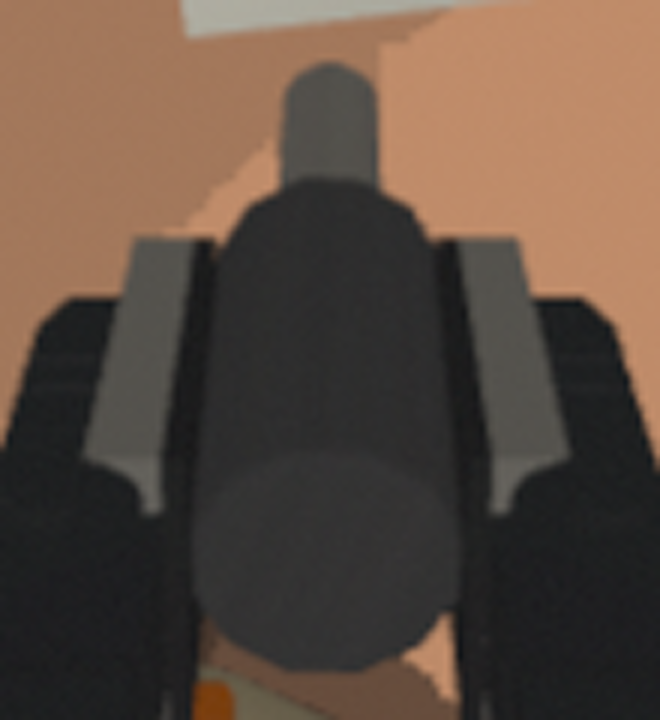

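Run:
```python
from h import *
c=load('w21');d=c['d']
print(d[283,250:260],d[270:290:5,255],d[204:220:3,255])
for u,v in [(255,204),(255,208),(255,214),(255,222),(255,240),(255,255),(255,266),(255,283),(255,298)]: print(u,v,px('w21',u,v).round(1))
R,p,s=axes();print(p)
```

```text
[125.6078  127.38445 127.02837 126.51944 127.29365 126.35453 126.72967
 126.91088 126.22413 126.29792] [124.13128  125.01773  125.14934  126.551094] [185.33783 182.42358 178.20404 176.04094 173.3442  159.54689]
255 204 [ 513.  -420.5  148.8]
255 208 [ 513.6 -420.5  153. ]
255 214 [ 513.3 -420.4  161.2]
255 222 [ 508.7 -420.1  179. ]
255 240 [ 509.2 -419.9  195. ]
255 255 [ 508.3 -419.8  208.1]
255 266 [ 509.8 -419.7  213.5]
255 283 [ 517.5 -419.9  214.5]
255 298 [ 525.  -420.1  214.8]
[ 522.09547815 -418.8978877   145.6968123 ]
```

Run:
```python
from h import *
R,p,s=axes()
T=r2w([-58,80,0]); plan([T[0]+4.5,T[1]-0.6,170],jaw=YAW+np.pi/2)
```

```text
tcp [ 522.1 -418.9  145.7] tilt [ 0.082 -0.013 -0.997] jawyaw 88.7 F [-0.7  0.2 -0.8] w 18.5 t 17.7 q [ 0.58  0.68  0.13  1.6  -0.17  0.8   2.34]
roll needed -14.9
delta tool [-33.1  36.6 523.3] world [-26.9 524.3  24.3]
```

Call:
apply_moves:
  targets:
    - [[-6, 2, 20], 0, 10]
    - [[-6, 2, 30], 0, 10]
    - [[-6, 2, 30], 0, 10]
    - [[-4, 2, 30], 0, 10]
    - [[-4, 2, 30], 0, 10]
    - [[-3, 2, 30], 0, 10]
    - [[-3, 2, 30], 0, 10]
    - [[-3, 2, 30], 0, 10]
    - [[-2, 2, 30], 0, 10]
    - [[-2, 2, 30], 0, 10]

```text
clock: 18.95
eef_pos: [495.8, -117.4, 168.8]
tool_rot: [-1.606, 1.513, -0.064]
force: [0.7, -0.7, -0.6]
width: 18.7
```

Run:
```python
from h import *
R,p,s=axes()
T=r2w([-58,80,0]); plan([T[0]+4.5,T[1]-0.6,170],jaw=YAW+np.pi/2)
```

```text
tcp [ 495.8 -117.4  168.8] tilt [ 0.058 -0.004 -0.998] jawyaw 88.4 F [ 0.7 -0.7 -0.6] w 18.7 t 18.95 q [ 0.06  0.45  0.18  2.   -0.14  0.65  1.87]
roll needed -15.3
delta tool [ -2.1   6.7 222.7] world [ -0.5 222.8   1.2]
```

Call:
apply_moves:
  targets:
    - [[0, 1, 30], 0, 10]
    - [[0, 1, 30], 0, 10]
    - [[0, 1, 30], 0, 10]
    - [[0, 1, 30], 0, 10]
    - [[0, 1, 30], 0, 10]
    - [[0, 1, 30], 0, 10]
    - [[0, 1, 15], 0, 10]
    - [[0, 0, 5], 0, 10]
    - [[0, 0, 0], 0, 10]
    - [[0, 0, 0], 0, 10]

```text
clock: 20.2
eef_pos: [486.0, 88.9, 159.7]
tool_rot: [-1.711, 1.531, -0.167]
force: [0.0, 0.1, -0.4]
width: 18.1
```

Run:
```python
from h import *
R,p,s=axes()
snap('wrist','w22')
T=r2w([-58,80,0]); plan([T[0]+4.5,T[1]-0.6,120],jaw=YAW+np.pi/2)
g=np.load('grip.npz');print('at snap',p,'tip',p+R@g['tip'],'head',p+R@g['head'])
print(proj('w22',p+R@g['tip']),proj('w22',r2w([-57.2,80,69.6])))
big('w22',180,80,340,300,3.5)
```

```text
tcp [486.1  88.8 159.7] tilt [ 0.04  -0.007 -0.999] jawyaw 88.4 F [ 0.7 -0.6 -0.3] w 18.4 t 20.25 q [-0.4   0.45  0.2   2.03 -0.13  0.63  1.43]
roll needed -15.2
delta tool [39.9 -7.1 17.1] world [  9.2  16.6 -39.7]
at snap [486.04017848  88.88710173 159.68894946] tip [480.22571347  89.61647725 146.49918254] head [482.72337366  89.22589722 204.44406274]
(np.float64(256.29841146922786), np.float64(202.93518345053707)) (np.float64(274.90542434311556), np.float64(181.044233283135))
```

View pics/w22.png

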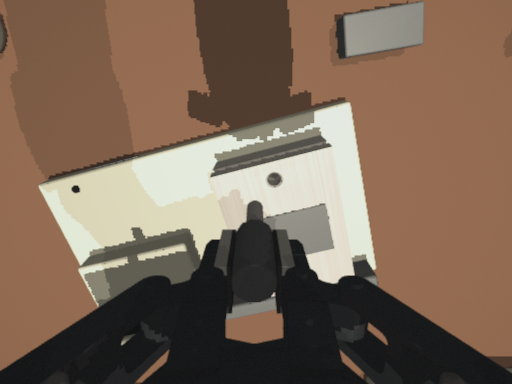

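```bash
cat > aim.py <<'E'
from h import *
import sys
R,p,s=axes();g=np.load('grip.npz');tip=p+R@g['tip']
tz=float(sys.argv[1]); T=r2w([-57.6,80,tz])
print('tip',tip.round(1),'tipr',w2r(tip).round(1),'need world',(T-tip).round(1),'tool',(R.T@(T-tip)).round(1),'axis',(R@(g['head']-g['tip'])/58).round(3))
plan()
E
python3 aim.py 85
```

```text
tip [480.3  89.5 146.5] tipr [-72.1  66.4 146.5] need world [ 10.9  16.6 -61.5] tool [61.8 -8.  17.2] axis [ 0.043 -0.007  0.999]
tcp [486.1  88.8 159.7] tilt [ 0.04  -0.007 -0.999] jawyaw 88.4 F [ 0.7 -0.6 -0.3] w 18.4 t 20.25 q [-0.4   0.45  0.2   2.03 -0.13  0.63  1.43]
```

Call:
apply_moves:
  targets:
    - [[0, -2, 5], 0, 10]
    - [[5, -2, 5], 0, 10]
    - [[10, -2, 5], 0, 10]
    - [[15, -2, 2], 0, 10]
    - [[15, 0, 0], 0, 10]
    - [[12, 0, 0], 0, 10]
    - [[0, 0, 0], 0, 10]
    - [[0, 0, 0], 0, 10]

```text
clock: 21.25
eef_pos: [497.4, 105.4, 97.8]
tool_rot: [-1.739, 1.532, -0.197]
force: [0.4, -0.1, -0.2]
width: 18.5
```

```bash
python3 - <<'E'
from h import *
R,p,s=axes()
snap('wrist','w23')
g=np.load('grip.npz');tip=p+R@g['tip']
print(tip,proj('w23',tip),proj('w23',r2w([-57.2,80,69.6])),proj('w23',p+R@g['head']+[0,0,20]))
big('w23',200,150,320,310,5)
E
python3 aim.py 75
```

```text
[491.58455088 106.08682396  84.64519234] (np.float64(256.2766154162484), np.float64(202.97909902516673)) (np.float64(256.43401903119263), np.float64(194.57463224190866)) (np.float64(255.90499181515798), np.float64(281.1767305424875))
tip [491.6 106.1  84.7] tipr [-57.2  79.9  84.7] need world [-0.4  0.  -9.7] tool [9.7 0.8 0.1] axis [ 0.045 -0.006  0.999]
tcp [497.4 105.4  97.9] tilt [ 0.038 -0.007 -0.999] jawyaw 88.4 F [ 0.2 -0.3 -0.1] w 18.9 t 21.3 q [-0.39  0.57  0.17  2.05 -0.16  0.5   1.43]
```

View pics/w23_c200_150.png

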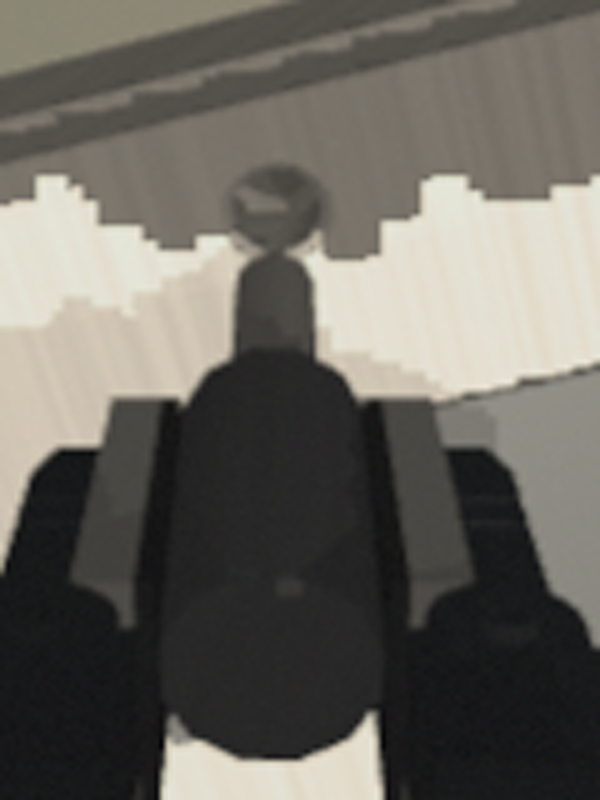

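Call:
apply_moves:
  targets:
    - [[5, 2, 0.3], 0, 10]
    - [[4, 0.3, 0], 0, 10]
    - [[0, 0, 0], 0, 10]
    - [[0, 0, 0], 0, 10]

```text
clock: 21.8
eef_pos: [495.9, 105.9, 89.2]
tool_rot: [-1.713, 1.53, -0.171]
force: [0.9, 1.2, -0.5]
width: 18.1
```

```bash
python3 - <<'E'
from h import *
R,p,s=axes()
snap('wrist','w24')
g=np.load('grip.npz');tip=p+R@g['tip']
print(tip,w2r(tip),proj('w24',tip),proj('w24',r2w([-57.2,80,69.6])))
big('w24',210,160,310,240,8)
E
python3 aim.py 75
```

```text
[490.13019314 106.62488635  75.97276517] [-58.45486424  80.71946713  75.97276517] (np.float64(256.27503754542425), np.float64(202.91681419449506)) (np.float64(255.70829227925455), np.float64(201.176402056555))
tip [490.1 106.6  76. ] tipr [-58.5  80.7  76. ] need world [ 1.  -0.5 -1. ] tool [ 1.  -1.  -0.4] axis [ 0.043 -0.007  0.999]
tcp [495.9 105.9  89.2] tilt [ 0.04  -0.007 -0.999] jawyaw 88.4 F [-0.1  0.1  0.1] w 18.6 t 21.85 q [-0.39  0.59  0.17  2.06 -0.16  0.47  1.43]
```

View pics/w24_c210_160.png

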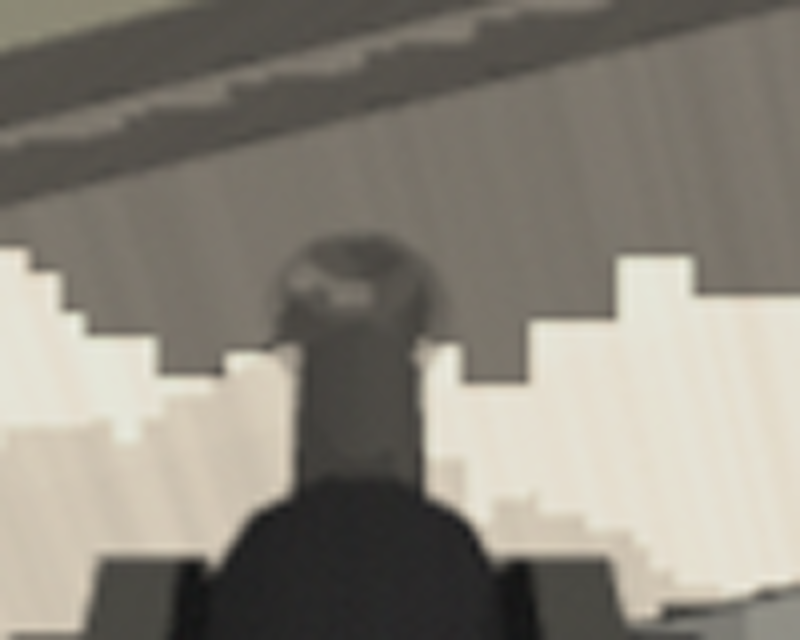

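Call:
apply_moves:
  targets:
    - [[5, 0.2, 0], 0, 10]
    - [[5, 0.2, 0], 0, 10]
    - [[5, 0.2, 0], 0, 10]
    - [[0, 0, 0], 0, 10]

```text
clock: 22.35
eef_pos: [495.8, 105.8, 73.0]
tool_rot: [-1.718, 1.531, -0.175]
force: [-0.3, -0.1, -1.1]
width: 18.4
```

```bash
python3 - <<'E'
from h import *
snap('wrist','w25')
big('w25',210,160,310,240,8)
E
python3 aim.py 50
```

```text
tip [490.1 106.5  60. ] tipr [-58.5  80.6  60. ] need world [  1.   -0.4 -10. ] tool [10.  -0.6 -0.3] axis [ 0.043 -0.007  0.999]
tcp [495.9 105.8  73.2] tilt [ 0.04  -0.007 -0.999] jawyaw 88.4 F [-0.4 -0.1 -0.2] w 18.5 t 22.4 q [-0.38  0.61  0.15  2.07 -0.17  0.43  1.44]
```

View pics/w25_c210_160.png

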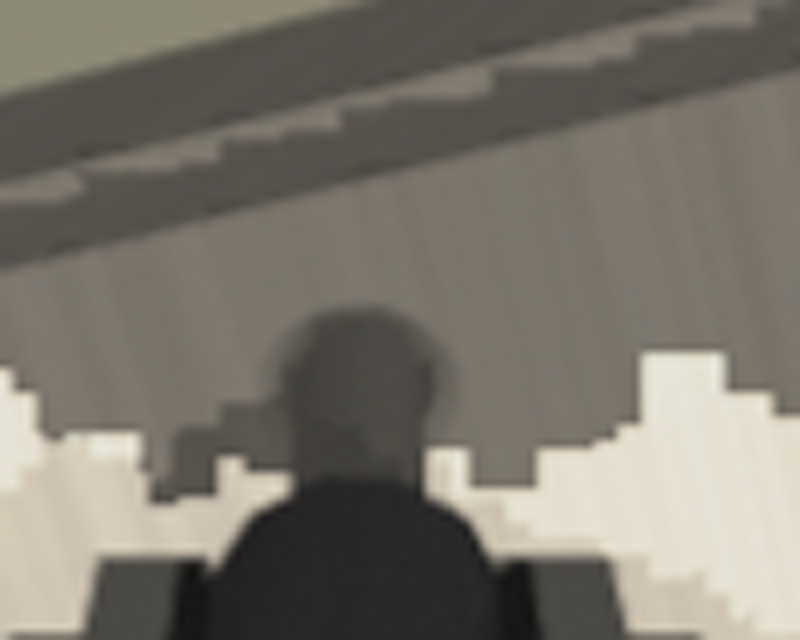

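Call:
apply_moves:
  targets:
    - [[4, 0.2, 0], 0, 10]
    - [[4, 0.2, 0], 0, 10]
    - [[4, 0.2, 0], 0, 10]
    - [[0, 0, 0], 0, 10]

```text
clock: 22.9
eef_pos: [495.6, 105.6, 60.4]
tool_rot: [-1.717, 1.531, -0.175]
force: [-0.6, -0.1, 0.8]
width: 18.6
```

```bash
python3 aim.py 25
```

```text
tip [489.7 106.4  47.2] tipr [-58.9  80.6  47.2] need world [  1.4  -0.3 -22.2] tool [22.2 -0.5 -0.1] axis [ 0.043 -0.007  0.999]
tcp [495.6 105.6  60.4] tilt [ 0.039 -0.007 -0.999] jawyaw 88.4 F [-0.6 -0.1  0.8] w 18.6 t 22.9 q [-0.38  0.64  0.14  2.08 -0.18  0.4   1.44]
```

Call:
apply_moves:
  targets:
    - [[4, 0.1, 0], 0, 10]
    - [[4, 0.1, 0], 0, 10]
    - [[4, 0, 0], 0, 10]
    - [[0, 0, 0], 0, 10]

```text
clock: 23.4
eef_pos: [495.0, 105.5, 47.4]
tool_rot: [-1.729, 1.532, -0.186]
force: [-0.6, 0.2, -0.4]
width: 18.5
```

```bash
python3 aim.py 25
```

```text
tip [489.1 106.2  34.2] tipr [-59.5  80.6  34.2] need world [ 2.  -0.1 -9.2] tool [ 9.2 -1.7  0. ] axis [ 0.045 -0.006  0.999]
tcp [495.  105.5  47.4] tilt [ 0.038 -0.007 -0.999] jawyaw 88.4 F [-0.6  0.2 -0.4] w 18.5 t 23.4 q [-0.37  0.66  0.13  2.08 -0.18  0.37  1.45]
```

Call:
apply_moves:
  targets:
    - [[3, -0.3, 0], 0, 10]
    - [[3, -0.3, 0], 0, 10]
    - [[2, 0, 0], 0, 10]

```text
clock: 23.78
eef_pos: [494.3, 105.4, 39.3]
tool_rot: [-1.743, 1.535, -0.201]
force: [-3.0, -1.0, 4.7]
width: 18.3
```

```bash
python3 aim.py 25
python3 - <<'E'
from h import *
snap('wrist','w26')
W=w2r(cloud('w26'));A=W.reshape(-1,3)
m=(abs(A[:,1]-55)<15)&(A[:,0]>-73)&(A[:,0]<-20)&(A[:,2]>55)&(A[:,2]<80)
print(np.polyfit(A[m,0],A[m,2],1),m.sum(),np.median(A[m],0))
E
```

```text
tip [488.4 106.1  26.1] tipr [-60.2  80.6  26.1] need world [ 2.7  0.  -1.1] tool [ 1.2 -2.6  0.1] axis [ 0.047 -0.006  0.999]
tcp [494.3 105.4  39.3] tilt [ 0.035 -0.007 -0.999] jawyaw 88.4 F [-3.  -1.   4.7] w 18.3 t 23.77 q [-0.36  0.68  0.13  2.09 -0.18  0.36  1.45]
[-3.01547887e-02  6.35626775e+01] 1438 [-66.1341014   50.90955298  64.90052249]
```

View pics/w26.png

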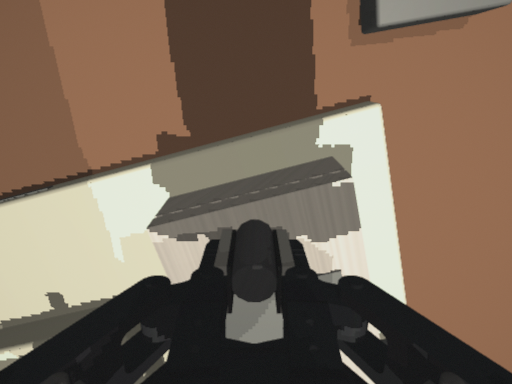

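Call:
apply_moves:
  targets:
    - [[2, 0, 0], 0, 10]
    - [[2, 0, 0], 0, 10]
    - [[1.5, 0, 0], 0, 10]

```text
clock: 24.2
eef_pos: [494.3, 105.4, 37.8]
tool_rot: [-1.694, 1.534, -0.152]
force: [-6.2, -0.0, 20.6]
width: 18.7
```

```bash
python3 aim.py 25
python3 - <<'E'
from h import *
snap('wrist','w27')
W=w2r(cloud('w27'));A=W.reshape(-1,3)
for y0 in (45,105):
    m=(abs(A[:,1]-y0)<15)&(A[:,0]>-73)&(A[:,0]<-20)&(A[:,2]>55)&(A[:,2]<80)
    print(np.polyfit(A[m,0],A[m,2],1),m.sum(),np.median(A[m],0))
E
```

```text
tip [488.4 106.2  24.6] tipr [-60.2  80.7  24.6] need world [ 2.7 -0.1  0.4] tool [-0.3 -2.7  0. ] axis [ 0.047 -0.008  0.999]
tcp [494.3 105.4  37.8] tilt [ 0.036 -0.005 -0.999] jawyaw 88.3 F [-6.2 -0.  20.6] w 18.7 t 24.2 q [-0.36  0.68  0.13  2.09 -0.19  0.35  1.45]
[8.62265491e-03 6.41132024e+01] 2014 [-62.28838198  41.43587654  63.53550177]
[-1.23333867e-02  6.34432411e+01] 3698 [-55.53607049 108.83617457  63.62810149]
```

```bash
python3 - <<'E'
from h import *
for i in range(4):
    s=st();print(np.round(s['force'],1),np.round(s['eef_pos'],1),s['width']);eyes.get_image('top')
snap('side','s28');big('s28',190,110,330,230,5)
snap('top','t28');big('t28',150,120,300,260,5)
E
python3 aim.py 25
```

```text
[-6.6 -0.6 23.6] [494.3 105.4  37.7] 18.38797153408125
[-7.3 -0.7 22.5] [494.3 105.5  37.7] 18.495847441700548
[-7.5 -1.3 22.6] [494.2 105.4  37.7] 18.04331499025321
[-7.4 -0.3 22.1] [494.3 105.5  37.7] 18.80814983064319
tip [488.4 106.2  24.6] tipr [-60.2  80.7  24.6] need world [ 2.7 -0.1  0.4] tool [-0.3 -2.8 -0. ] axis [ 0.047 -0.008  0.999]
tcp [494.2 105.5  37.7] tilt [ 0.036 -0.006 -0.999] jawyaw 88.3 F [-7.1 -0.6 22.9] w 18.4 t 24.55 q [-0.36  0.68  0.13  2.09 -0.19  0.35  1.45]
```

View pics/s28_c190_110.png

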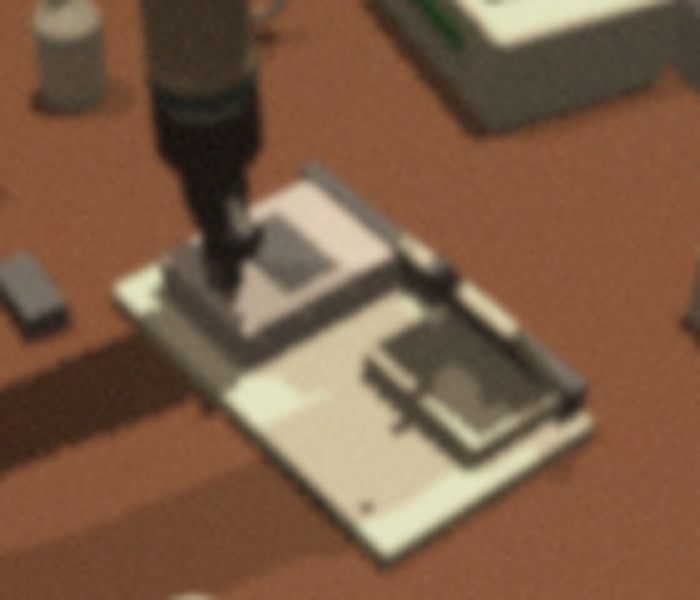

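View pics/t28_c150_120.png

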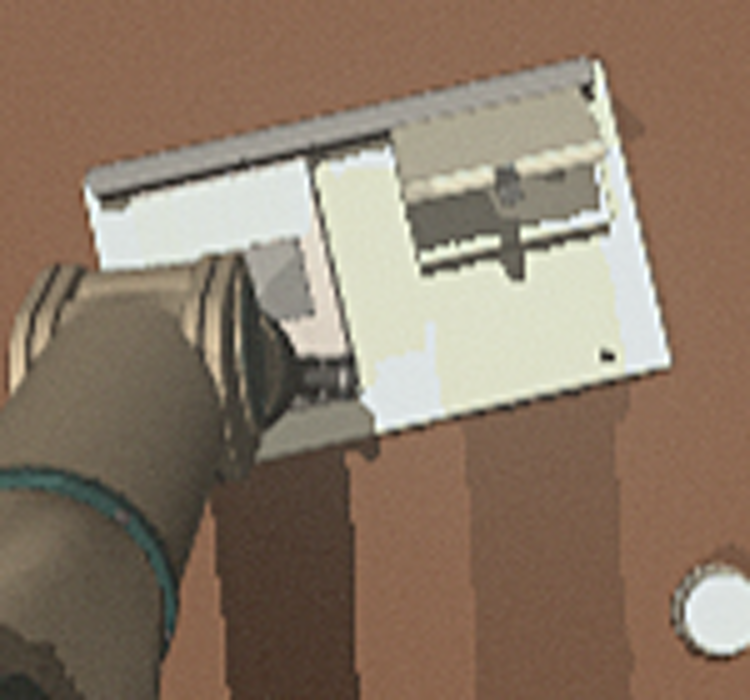

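Run:
```python
from h import *
for tag in('w14','w15','w26','w27'):
    A=w2r(cloud(tag)).reshape(-1,3)
    m=(A[:,1]>30)&(A[:,1]<130)&(abs(A[:,1]-80)>22)&(A[:,0]>-70)&(A[:,0]<-45)&(A[:,2]>55)&(A[:,2]<80)
    print(tag,m.sum(),A[m,2].mean(),np.median(A[m,2]))
    c=A[(A[:,0]>-97)&(A[:,0]<-85)&(A[:,1]>-20)&(A[:,1]<150)&(A[:,2]<40)];print('  slab',len(c),np.median(c[:,2]))
W=w2r(cloud('t28')).reshape(-1,3)
m=(W[:,1]<-45)&(W[:,1]>-135)&(W[:,2]>70)&(W[:,2]<130)&(W[:,0]>30)&(W[:,0]<80)
k=np.polyfit(W[m,2],W[m,0],1);print(m.sum(),np.degrees(np.arctan2(1,-k[0])))
```

```text
w14 5334 71.38218855770265 71.37577213128839
  slab 5692 20.66767953323044
w15 5492 63.42779817358366 63.433965549610775
  slab 6168 20.6392095337799
w26 3864 64.83013140604943 64.83013712227597
  slab 4830 20.617393283901087
w27 3865 63.55853805498961 63.55342623211514
  slab 4887 20.66384266316407
255 58.55261500934703
```

Call:
apply_moves:
  targets:
    - [[2, 0, 0], 0, 10]
    - [[2, 0, 0], 0, 10]

```text
clock: 24.8
eef_pos: [494.3, 105.5, 37.6]
tool_rot: [-1.649, 1.533, -0.107]
force: [-8.4, -0.4, 26.5]
width: 18.6
```

Run:
```python
from h import *
for i in range(5):
    s=st();print(np.round(s['force'],1),np.round(s['eef_pos'],1),s['width'],s['clock']);snap('wrist','w29')
A=w2r(cloud('w29')).reshape(-1,3)
m=(A[:,1]>30)&(A[:,1]<130)&(abs(A[:,1]-80)>22)&(A[:,0]>-70)&(A[:,0]<-45)&(A[:,2]>55)&(A[:,2]<80)
print(m.sum(),A[m,2].mean())
```

```text
[-8.4 -0.4 26.5] [494.3 105.5  37.6] 18.64596844615922 24.8
[-8.  -0.5 26.1] [494.3 105.5  37.7] 18.420307018496253 24.85
[-7.7 -1.1 25.8] [494.3 105.5  37.7] 18.26569284057468 24.9
[-7.1 -1.1 25.6] [494.3 105.5  37.7] 18.21433431953437 24.95
[-8.4 -0.8 25.7] [494.3 105.5  37.7] 18.856645445497268 25.0
3839 63.533635223699
```

Steady at about 26 N, with the pin's position unchanged and the clamp fully shut. I'm handing the job in while still holding.

```bash
python3 -c "
from cell import ctrl
print(ctrl.finish_job())"
```

```text
the job is handed in; nothing more can be done
None
```

I did the job in the order asked and handed it in at about 25 s, with the gripper still pressing the pin down. No verdict is reported.

- **Display:** I raised it by its tab and let go. Depth fits after release and at the end both gave about 58.5–60°. Its front-edge x position alone suggested about 57°.
- **Clamp:** I pushed the upper half down with closed fingers onto the cassette. It sprang back slightly, as expected, when I let up.
- **Pin:** I took it from the rack and put it through both halves. At the end:
  - The tip is about 25 mm below the lower hole's mouth.
  - The lid's top face reads 63.5 mm, against 63.4 mm when it was first pressed fully shut and about 71 mm before pressing.
  - The downward push holds steady at about 26 N.
- **Other things:** I did not touch the plug or anything else on the counter.

Some things did not go to plan:

- **TCP reading:** The fingertips sit about 32 mm behind where the reported TCP puts them. Because of this my first close on the display tab missed above it. I corrected for it from the camera depth.
- **Tool tilt:** The tool drifted up to about 5° off vertical over the moves. It ended about 2° off, and the pin stands about 2.7° off vertical in the hole.
- **Side force:** The push includes a sideways force of about 8 N, and I did not correct that.

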